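Retain the pulleys with snap rings

TASK

Pull the parts drawer out to its stop and, using the ring pliers, spread a retaining ring from it and snap it into the groove of each spindle that carries a pulley, one ring per spindle. Leave any spare ring lying level in the drawer, lay the pliers back on the wooden block the way they lay at the start, and push the drawer fully shut, without disturbing the oil tin, screwdriver or pot.

Things in the scene. Friction and masses are not known exactly. Their poses are not given: they have to be found in the camera images.
- pliers: Ring pliers, two blue handles with steel ends, 155 mm long, 0.15 kg, lying on the wooden block. Origin: on the pivot, level with the underside of the handles; x towards the tips, z up. The handles do not cross: squeezing them SPREADS the tips. A spring holds them apart with 12 N; right to their stop takes 16 N, or about 22 N with a ring: grip with 40 to 80 N.
- pliers_grip (a point): Point to pinch, also the balance point: midway between the handles, 45 mm behind the pivot, 8 mm above their underside. Handles: 16 mm high, 60 mm long (21 to 83 mm behind the pivot), over their outer faces 64 mm at rest (diverging to the rear by 5 degrees each side), 62 mm for a light hold, about 33 mm squeezed to the stop. Axes as the pliers.
- pliers_tip (a point): Midway between the bent-down tips, 107 mm ahead of pliers_grip, 37 mm below it. Each tip has a pin in a channel open to the outside, 5 mm high (2.5 above and below this point), under a shoulder that stays above a ring and over a lip 12 mm long in x, its underside 5 mm below this point. At rest pins and lips are 12 and 16.4 mm wide in all; at the stop the pins reach 25 mm from the middle.
- plier_l (a joint): Angle by which each plier handle is squeezed, rad: 0 at rest (tips together), 0.32 at the stop (tips fully spread: a ring on them passes over a spindle). The tips swing on a 62 mm radius about the pivot, so they come 3 mm nearer the pivot when spread.
- drawer (a joint): Drawer of the low grey fixed parts cabinet (250 mm wide, 66 mm high): 0 shut, 0.12 m out at its stop; it slides along the -x axis of drawer_handle with about 2 N of friction and stays where it is left.
- drawer_handle (a point): Middle of the drawer's level steel bar handle, 10 mm thick, 90 mm long along y (posts 40 mm either side of the middle), 35 mm in front of the drawer front, 42 mm above the bench. The drawer front is 51 mm high. x points into the cabinet. Three black ring seats stand in the drawer 93 mm behind this point, in a row along y, 75 mm apart.
- block: Fixed wooden block, 110 x 120 x 50 mm high, on which the pliers lie, their tips hanging free beyond the far edge (pivot about 20 mm inside that edge). Origin: centre of its underside; x towards the edge over which the tips hang.
- plate: Fixed aluminium plate 120 x 260 x 14 mm with three upright steel spindles in a row along y, 80 mm apart, the middle one at this origin (centre of the underside). Spindles: 27 mm thick, top 58 mm above the bench and bevelled to 24 mm over its last 6 mm, each with a groove 2 mm deep from 40 to 48 mm above the bench.
- oil_tin: Bystander: steel tin, 90 mm high, 52 mm thick, origin under its centre.
- screwdriver: Bystander: screwdriver lying on the bench.
- pot: Bystander: white cup, 60 mm high, 70 mm wide, origin under its centre.
- ring1: Steel retaining ring, 4 mm thick, 24 mm inside, 34 outside. Origin: its centre, half-way up. It lies 30 mm above the bench on a 31 mm seat, round a 21 mm post (top at 38 mm). Gap and two long lugs point along -x, reaching 38 mm, clear of the seat; the lugs' inner faces are 13.5 mm either side of the middle at 28 mm behind the centre, 9 mm at their turned-in ends (35 to 38 mm behind).
- ring1_l (a joint): How far each arm of ring1 is sprung open, rad: 0 closed (as it lies, and in a groove), about 0.29 spread by the pliers at their stop.
- pulley1_top (a point): Aluminium pulley, 60 mm across, 16 mm high (and a low hub), on the -y end spindle of the plate; absent in some starts. This point: centre of its rim's top face, 34 mm above the bench.
- groove1 (a point): Middle of the groove of the -y end spindle, 44 mm above the bench. A ring in the groove has its centre 42 to 46 mm above the bench.
- ring2: Same as ring1. With tips set 27 mm behind its centre at ring height and spread, a ring opens and hangs nearly level by the lugs (lips under, shoulders over); fully open, a spindle goes through best 3 mm behind its centre. Let go at a groove it springs shut, centred on the spindle.
- ring2_l (a joint): How far each arm of ring2 is sprung open, rad: 0 closed (as it lies, and in a groove), about 0.29 spread by the pliers at their stop.
- pulley2_top (a point): Aluminium pulley, 60 mm across, 16 mm high (and a low hub), on the middle spindle of the plate; absent in some starts. This point: centre of its rim's top face, 34 mm above the bench.
- groove2 (a point): Middle of the groove of the middle spindle, 44 mm above the bench. A ring in the groove has its centre 42 to 46 mm above the bench.
- ring3: Same as ring1.
- ring3_l (a joint): How far each arm of ring3 is sprung open, rad: 0 closed (as it lies, and in a groove), about 0.29 spread by the pliers at their stop.
- pulley3_top (a point): Aluminium pulley, 60 mm across, 16 mm high (and a low hub), on the +y end spindle of the plate; absent in some starts. This point: centre of its rim's top face, 34 mm above the bench.
- groove3 (a point): Middle of the groove of the +y end spindle, 44 mm above the bench. A ring in the groove has its centre 42 to 46 mm above the bench.

How it is judged:
On the way, in this order (a step that is already met when the one before it is completed fails the run):
1. the drawer is pulled out to its stop (value of joint drawer above 0.114 m), for 0.1 s.
2. a ring is spread on the pliers and lifted out of the drawer (((height (world z) of ring1 above 0.06 m and contact force between pliers and ring1 above 0.5 N and value of joint ring1_l above 0.15 rad) or (height (world z) of ring2 above 0.06 m and contact force between pliers and ring2 above 0.5 N and value of joint ring2_l above 0.15 rad) or (height (world z) of ring3 above 0.06 m and contact force between pliers and ring3 above 0.5 N and value of joint ring3_l above 0.15 rad))), for 0.1 s.
3. a ring is closed in the groove over every pulley (((horizontal distance between ring1 and pulley1_top below 0.006 m and z of ring1 in the frame of pulley1_top between 0.004 and 0.0145 m and angle between ring1's own z axis and vertical below 0.25 rad and value of joint ring1_l below 0.12 rad) or (horizontal distance between ring2 and pulley1_top below 0.006 m and z of ring2 in the frame of pulley1_top between 0.004 and 0.0145 m and angle between ring2's own z axis and vertical below 0.25 rad and value of joint ring2_l below 0.12 rad) or (horizontal distance between ring3 and pulley1_top below 0.006 m and z of ring3 in the frame of pulley1_top between 0.004 and 0.0145 m and angle between ring3's own z axis and vertical below 0.25 rad and value of joint ring3_l below 0.12 rad)) and ((horizontal distance between ring1 and pulley2_top below 0.006 m and z of ring1 in the frame of pulley2_top between 0.004 and 0.0145 m and angle between ring1's own z axis and vertical below 0.25 rad and value of joint ring1_l below 0.12 rad) or (horizontal distance between ring2 and pulley2_top below 0.006 m and z of ring2 in the frame of pulley2_top between 0.004 and 0.0145 m and angle between ring2's own z axis and vertical below 0.25 rad and value of joint ring2_l below 0.12 rad) or (horizontal distance between ring3 and pulley2_top below 0.006 m and z of ring3 in the frame of pulley2_top between 0.004 and 0.0145 m and angle between ring3's own z axis and vertical below 0.25 rad and value of joint ring3_l below 0.12 rad)) and ((horizontal distance between ring1 and pulley3_top below 0.006 m and z of ring1 in the frame of pulley3_top between 0.004 and 0.0145 m and angle between ring1's own z axis and vertical below 0.25 rad and value of joint ring1_l below 0.12 rad) or (horizontal distance between ring2 and pulley3_top below 0.006 m and z of ring2 in the frame of pulley3_top between 0.004 and 0.0145 m and angle between ring2's own z axis and vertical below 0.25 rad and value of joint ring2_l below 0.12 rad) or (horizontal distance between ring3 and pulley3_top below 0.006 m and z of ring3 in the frame of pulley3_top between 0.004 and 0.0145 m and angle between ring3's own z axis and vertical below 0.25 rad and value of joint ring3_l below 0.12 rad))), for 0.2 s.
At the end, for the whole second after the job is handed in: Every pulley present has a ring closed (arms under 0.12 rad) in its spindle's groove, within 6 mm of centre and 0.25 rad of level; other rings lie level in the drawer; the pliers rest upright on the block, grip point over its top; the drawer is shut to within 6 mm (all of step 3 and ((horizontal distance between ring1 and pulley1_top below 0.006 m and z of ring1 in the frame of pulley1_top between 0.004 and 0.0145 m and angle between ring1's own z axis and vertical below 0.25 rad and value of joint ring1_l below 0.12 rad) or (horizontal distance between ring1 and pulley2_top below 0.006 m and z of ring1 in the frame of pulley2_top between 0.004 and 0.0145 m and angle between ring1's own z axis and vertical below 0.25 rad and value of joint ring1_l below 0.12 rad) or (horizontal distance between ring1 and pulley3_top below 0.006 m and z of ring1 in the frame of pulley3_top between 0.004 and 0.0145 m and angle between ring1's own z axis and vertical below 0.25 rad and value of joint ring1_l below 0.12 rad) or (distance between ring1 and drawer_handle below 0.16 m and height (world z) of ring1 below 0.045 m and angle between ring1's own z axis and vertical below 0.3 rad)) and ((horizontal distance between ring2 and pulley1_top below 0.006 m and z of ring2 in the frame of pulley1_top between 0.004 and 0.0145 m and angle between ring2's own z axis and vertical below 0.25 rad and value of joint ring2_l below 0.12 rad) or (horizontal distance between ring2 and pulley2_top below 0.006 m and z of ring2 in the frame of pulley2_top between 0.004 and 0.0145 m and angle between ring2's own z axis and vertical below 0.25 rad and value of joint ring2_l below 0.12 rad) or (horizontal distance between ring2 and pulley3_top below 0.006 m and z of ring2 in the frame of pulley3_top between 0.004 and 0.0145 m and angle between ring2's own z axis and vertical below 0.25 rad and value of joint ring2_l below 0.12 rad) or (distance between ring2 and drawer_handle below 0.16 m and height (world z) of ring2 below 0.045 m and angle between ring2's own z axis and vertical below 0.3 rad)) and ((horizontal distance between ring3 and pulley1_top below 0.006 m and z of ring3 in the frame of pulley1_top between 0.004 and 0.0145 m and angle between ring3's own z axis and vertical below 0.25 rad and value of joint ring3_l below 0.12 rad) or (horizontal distance between ring3 and pulley2_top below 0.006 m and z of ring3 in the frame of pulley2_top between 0.004 and 0.0145 m and angle between ring3's own z axis and vertical below 0.25 rad and value of joint ring3_l below 0.12 rad) or (horizontal distance between ring3 and pulley3_top below 0.006 m and z of ring3 in the frame of pulley3_top between 0.004 and 0.0145 m and angle between ring3's own z axis and vertical below 0.25 rad and value of joint ring3_l below 0.12 rad) or (distance between ring3 and drawer_handle below 0.16 m and height (world z) of ring3 below 0.045 m and angle between ring3's own z axis and vertical below 0.3 rad)) and value of joint drawer below 0.006 m and x of pliers_grip in the frame of block between -0.06 and 0.055 m and y of pliers_grip in the frame of block between -0.06 and 0.06 m and z of pliers_grip in the frame of block between 0.053 and 0.064 m and angle between pliers_grip's own z axis and vertical below 0.15 rad and linear speed of pliers below 0.02 m/s); the robot touches nothing.
It fails at once if the oil tin is moved more than 30 mm (distance of oil_tin from where it was at the start of the episode above 0.03 m).
It fails at once if the screwdriver is moved more than 30 mm (distance of screwdriver from where it was at the start of the episode above 0.03 m).
It fails at once if the pot is moved more than 30 mm (distance of pot from where it was at the start of the episode above 0.03 m).
Of pulley1, pulley2, pulley3 only 2 to 3 are there at a start; the rules pass over those that are not, and their reading is None.
At some moment in a run one of pliers may be knocked a few centimetres aside while the robot is not near it.
It also fails if it takes over 210 s, if anything falls off the work surface, if the arm or the gripper's body presses on something with over 40 N, if the wrist force passes 120 N, or if a joint passes its speed limit or range.

ROBOT

A 6-joint arm with a two-finger parallel gripper is mounted at the origin on the work surface. World frame = base frame: x ahead of the robot, y to its left, z up, the work surface at z = 0. Lengths are in m, angles in rad, forces in N, time in s.
With the tool pointing down it reaches from about 0.35 to 0.875 m from the base axis. Payload 15.5 kg.
Tool frame: the origin (TCP) lies midway between the tips of the shut fingers; the grasp point (between the pads) lies 19 mm behind it; z points along the fingers, y is the line along which they close (so a half turn about z gives the same grasp; the last joint's range is limited). The gripper opens to 85 mm and grips with 20 to 120 N. Pads are 22 mm wide; open, the fingers measure 114 mm over their backs; the gripper's body (76 mm by 85 mm) begins 54 mm behind the grasp point. The pads swing forward as they close: fully open they stand 13 mm farther back than shut.
Start: joints at [-0.096, 0.494, 1.345, -0, 1.302, -0.096], TCP at [0.625, 0, 0.231] pointing down, gripper open.
Joint ranges: [-2.91, 2.91], [-0.82, 2.16], [0.22, 2.67], [-1.22, 4.37], [0.12, 2.79], [-3.08, 3.08]. Speed limits (rad/s): [1.89, 1.89, 2.57, 3.01, 3.01, 3.01].

INTERFACE

Orientations are given as a unit quaternion [x, y, z, w].
In Python, from rig import robot gives the robot as it stands.
- The arm moves only by the tool carry_out, never from a script. Its argument "rows" is a list that holds one entry, the list of rows, each a list of 4 numbers: the shift along the tool's x, y, z in units of 40 mm (1.0 is 40 mm), then the turn about the tool's z in units of 5 degrees (1.0 is 5 degrees). In form: [[[tx, ty, tz, roll], ...]]. A call has exactly 8 rows; each row is the pose to reach, as a shift and turn from the pose commanded when the call began, along the tool's axes at that moment; what a row does not reach only later rows make up. A row lasts 1/10 s, in which the tool goes at most 50 mm and 8.59 degrees, less where a joint would pass 70% of its speed; a pose out of reach is approached as far as the arm can. A call with a gripper value outside its range is refused whole. "hand" is the closure, from -1 (fully open) to 1 (shut), set as the call begins (left out, the last holds). The fingers move at their own pace and stop on an object; "grip_force" is the grip in N (left out, the last holds). Time passes only in rows, so rows that repeat a pose let the fingers close, or fill a call up. It gives the time, the measured TCP pose, the force, the opening and the grip force at its end, in the units of the state.
- robot.get_state(): the state, without advancing time (a new reading comes with each control period).
- robot.snapshot(name): name is "scene" or "side" or "wrist"; returns (picture, depth): 400x640x3 uint8, blue, green, red; 400x640 float32, m along the optical axis (not along the pixel's ray), 0 where there is no reading.
- robot.camera_model(name): a dict with "fx", "fy", "cx", "cy" (pixels), "R" (3x3) and "t" (3): a world point X has camera coordinates R X + t. Camera axes: x right, y down, z forward; pixel columns grow to the right and rows downward; lengths in m; the calibration is good to about 2 mm. A picture is of the moment at which its call begins: read the wrist's pose just before it. camera_model takes no time and is no camera call; for the wrist camera it gives the pose at the moment of the call.
- robot.hand_in(): hands the job in; it is judged then, once.
Trained networks look in the newest picture that a camera, given by its name, has taken for a name from the list of things; names that differ only in an ending like _2 or _b are one class to them, and where a whole thing is asked for, a point or a joint stands for the part that bears it (a point fixed in the world has none). Each returns a list of dicts, best first, with "confidence" (0 to 1); they miss things now and then, are a little off and sometimes report something else, mostly with a low value. They report only what shows in the picture. A call takes as long as a camera call.
- robot.silhouettes(camera, name): "mask" (400x640 bool, what is visible of it) and "extent" ([left, top, right, bottom] in pixels, round what is visible of it).
The state is a dict: "t": time; "joints": joint angles; "dq": joint speeds; "tau": joint torques, N m; "tcp_pos": TCP position; "tcp_rot": TCP orientation; "contact_force": force on the tool from outside, world axes, zero at the start; "moment": the same for the moment, N m; "gripper_width": finger opening in m; "grip_force": force on a finger pad.
Only numpy, scipy, OpenCV 4.12 (cv2) and the standard library are available. Lean on these libraries where they do the work, as an engineer would, in place of code of your own. Each camera call takes 0.05 s, during which the arm holds its last target. There are 200 camera calls.

## Working session

There is one attempt and no reset: what is moved stays moved. The work goes in short steps, Python scripts to look and compute and a tool call to move; the robot and the scene stay as the last step left them, time stands still between calls to the robot, and variables do not carry over. Pictures are saved under pics/ and viewed, at most 14 in all, crops included, and the job is handed in when it is done.

Besides the shell and the picture viewer there is one more tool, called after "Request:" by a JSON object that holds its "name" and its "arguments". carry_out: Moves the arm, as the interface text tells. Its arguments: {"type":"object","properties":{"rows":{"type":"array","items":{"type":"array","items":{"type":"array","items":{"type":"number"}}}},"hand":{"type":"number"},"grip_force":{"type":"number"}},"required":["rows"]}

```bash
ls; mkdir -p pics; cat > h.py <<'E'
import numpy as np, cv2
from rig import robot
def cloud(cam):
    pic,d=robot.snapshot(cam); m=robot.camera_model(cam)
    v,u=np.mgrid[0:400,0:640]
    P=np.stack([(u-m['cx'])/m['fx']*d,(v-m['cy'])/m['fy']*d,d],-1)
    W=(P-np.array(m['t']))@np.array(m['R'])
    W[d<=0]=np.nan
    return pic,W
def proj(cam,X):
    m=robot.camera_model(cam); p=np.array(m['R'])@np.array(X)+np.array(m['t'])
    return m['fx']*p[0]/p[2]+m['cx'], m['fy']*p[1]/p[2]+m['cy']
E
python3 - <<'E'
from h import *
print(robot.get_state())
for c in ['scene','side','wrist']:
    pic,W=cloud(c); cv2.imwrite(f'pics/a_{c}.png',pic); np.save(f'a_{c}.npy',W)
    for n in ['pliers','drawer_handle','block','plate','oil_tin','screwdriver','pot','ring1','pulley1_top']:
        for r in robot.silhouettes(c,n)[:3]:
            if r['confidence']<.3: continue
            w=W[r['mask']]; w=w[~np.isnan(w[:,0])]
            if len(w): print(c,n,round(r['confidence'],2),r['extent'],np.round(np.median(w,0),3),np.round(np.percentile(w,3,axis=0),3),np.round(np.percentile(w,97,axis=0),3))
E
```

```text
pics
{'t': 0.0, 'joints': array([-9.55016380e-02,  4.94196963e-01,  1.34610590e+00,  3.33025478e-05,
        1.30251372e+00, -9.54971452e-02]), 'dq': array([-0.00086622, -0.00037783,  0.00093509, -0.00141925, -0.00055629,
       -0.00013393]), 'tau': array([-2.68344644e-03, -8.82162237e+01, -3.83866239e+01, -4.40739132e-04,
        1.02696815e-02,  1.38197843e-04]), 'tcp_pos': array([6.24650063e-01, 4.65146467e-05, 2.30700239e-01]), 'tcp_rot': array([ 7.07111365e-01,  7.07101932e-01, -3.77106789e-04, -4.82229440e-04]), 'contact_force': array([-0.58742769, -0.2959433 , -0.67039285]), 'moment': array([-0.04943726, -0.04428126, -0.02675597]), 'grip_force': 0.0, 'gripper_width': 0.08479606838166097}
scene pliers 0.62 [318.9, 172.8, 361.8, 216.4] [0.502 0.005 0.062] [ 0.431 -0.044  0.021] [0.568 0.021 0.069]
scene drawer_handle 0.49 [318.4, 175.6, 365.9, 219.2] [0.507 0.008 0.063] [ 0.426 -0.041  0.025] [0.568 0.021 0.069]
scene block 0.56 [323.9, 175.9, 376.3, 219.0] [0.477 0.031 0.048] [ 0.415 -0.051  0.008] [0.521 0.06  0.053]
scene plate 0.85 [310.1, 231.9, 409.3, 323.4] [0.611 0.229 
[... 1903 characters left out ...]
-0.192  0.04 ] [ 0.627 -0.175  0.047]
wrist block 0.72 [128.9, 129.3, 244.5, 230.2] [0.469 0.012 0.05 ] [ 0.414 -0.057  0.018] [0.52  0.057 0.051]
wrist plate 0.68 [244.3, 0.9, 357.9, 110.0] [0.607 0.145 0.014] [0.55  0.09  0.012] [0.664 0.195 0.058]
wrist oil_tin 0.54 [297.1, 171.6, 451.2, 197.0] [ 0.653 -0.004  0.023] [ 0.602 -0.019  0.014] [0.767 0.005 0.026]
wrist screwdriver 0.8 [295.2, 171.3, 455.5, 199.4] [ 0.656 -0.003  0.022] [ 0.601 -0.019  0.013] [0.775 0.005 0.026]
wrist ring1 0.49 [127.2, 161.3, 276.6, 227.4] [0.501 0.004 0.063] [ 0.426 -0.044  0.027] [0.567 0.02  0.069]
wrist pulley1_top 0.88 [279.8, 24.2, 332.4, 88.6] [0.609 0.135 0.034] [0.582 0.11  0.022] [0.634 0.164 0.038]
```

```bash
python3 - <<'E'
import cv2,numpy as np
a=cv2.imread('pics/a_scene.png')[130:340,200:500]; b=cv2.imread('pics/a_wrist.png');c=cv2.imread('pics/a_side.png')[110:370,220:430]
o=np.zeros((600,800,3),np.uint8)
o[:300,:429]=cv2.resize(a,(429,300)); o[:300,430:672]=cv2.resize(c,(242,300)); o[300:,:480]=cv2.resize(b,(480,300))
cv2.imwrite('pics/b.png',o)
E
```

```text
(no output)
```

View pics/b.png

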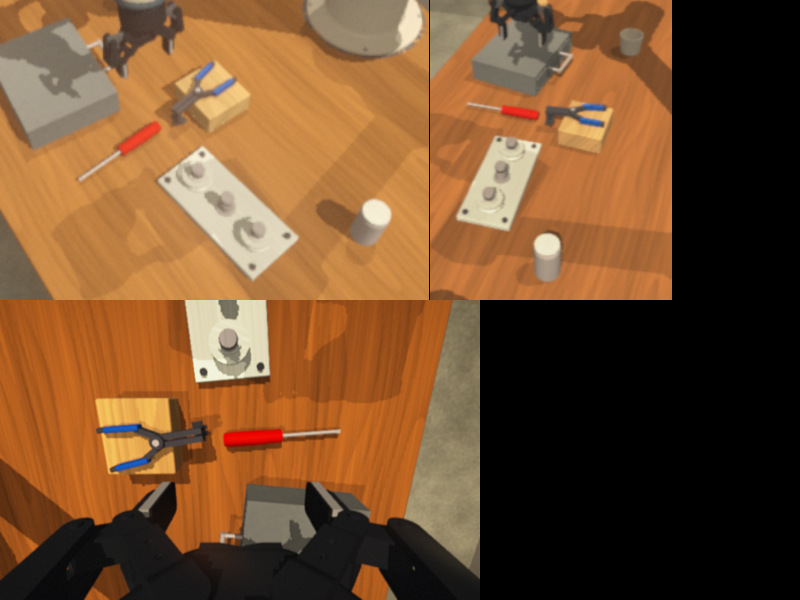

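```bash
python3 - <<'E'
import numpy as np
from scipy.cluster.hierarchy import fcluster,linkage
for c in ['scene','side','wrist']:
    W=np.load(f'a_{c}.npy').reshape(-1,3); W=W[~np.isnan(W[:,0])]
    def box(x0,x1,y0,y1,z0,z1): return W[(W[:,0]>x0)&(W[:,0]<x1)&(W[:,1]>y0)&(W[:,1]<y1)&(W[:,2]>z0)&(W[:,2]<z1)]
    s=box(.53,.67,.08,.38,.054,.063)
    if len(s)>3:
        l=fcluster(linkage(s[:,:2]),.02,'distance')
        for k in set(l): print(c,'spindle',(l==k).sum(),np.round(s[l==k].mean(0),4))
    h=box(.54,.7,-.34,-.09,.035,.052); print(c,'handle zone',len(h), np.round(np.percentile(h,[1,50,99],axis=0),3) if len(h) else '')
    hb=h[h[:,0]<.6]; print(np.round(np.c_[hb][:40:3],3).tolist())
    t=box(.56,.9,-.4,-.05,.06,.07); print(c,'top',len(t), np.round(np.percentile(t,[1,50,99],axis=0),3) if len(t) else '')
    # front edge of top
    for y in np.arange(-.35,-.09,.03):
        q=t[abs(t[:,1]-y)<.015]
        if len(q)>5: print('  y',round(y,2),'xmin',np.round(np.percentile(q[:,0],[1,99]),3))
E
```

```text
scene spindle 62 [0.6094 0.1391 0.058 ]
scene spindle 73 [0.6027 0.2189 0.0575]
scene spindle 70 [0.5957 0.2978 0.0579]
scene handle zone 123 [[ 0.584 -0.262  0.035]
 [ 0.648 -0.103  0.044]
 [ 0.698 -0.097  0.052]]
[[0.587, -0.264, 0.046], [0.586, -0.258, 0.046], [0.595, -0.262, 0.043], [0.588, -0.256, 0.043], [0.6, -0.261, 0.042], [0.592, -0.256, 0.041], [0.586, -0.246, 0.046], [0.59, -0.247, 0.044], [0.591, -0.238, 0.047]]
scene top 4202 [[ 0.623 -0.355  0.061]
 [ 0.729 -0.22   0.066]
 [ 0.827 -0.104  0.07 ]]
  y -0.35 xmin [0.618 0.812]
  y -0.32 xmin [0.618 0.814]
  y -0.29 xmin [0.621 0.817]
  y -0.26 xmin [0.624 0.82 ]
  y -0.23 xmin [0.625 0.824]
  y -0.2 xmin [0.63  0.826]
  y -0.17 xmin [0.631 0.829]
  y -0.14 xmin [0.635 0.832]
  y -0.11 xmin [0.637 0.831]
side spindle 68 [0.5917 0.2991 0.058 ]
side spindle 63 [0.5983 0.2192 0.0574]
side spindle 55 [0.6051 0.1404 0.0576]
side handle zone 332 [[ 0.581 -0.327  0.035]
 [ 0.624 -0.183  0.045]
 [ 0.696 -0.097  0.052]]
[[0.599, -0.266, 0.042], [0.596, -0.257, 0.045], [0.584, -0.254, 0.049], [0.597, -0.261, 0.038], [0.584, -0.252,
[... 542 characters left out ...]
 y -0.11 xmin [0.634 0.827]
wrist spindle 546 [0.6084 0.1371 0.0576]
wrist handle zone 654 [[ 0.588 -0.193  0.035]
 [ 0.634 -0.123  0.045]
 [ 0.698 -0.099  0.052]]
[[0.59, -0.174, 0.04], [0.594, -0.176, 0.038], [0.591, -0.174, 0.042], [0.595, -0.175, 0.041], [0.589, -0.174, 0.044], [0.593, -0.175, 0.043], [0.597, -0.175, 0.043], [0.589, -0.175, 0.044], [0.594, -0.175, 0.046], [0.597, -0.176, 0.044], [0.59, -0.176, 0.046], [0.594, -0.176, 0.046], [0.597, -0.177, 0.045], [0.592, -0.177, 0.047]]
wrist top 5279 [[ 0.632 -0.191  0.061]
 [ 0.688 -0.141  0.066]
 [ 0.828 -0.101  0.068]]
  y -0.2 xmin [0.697 0.731]
  y -0.17 xmin [0.629 0.745]
  y -0.14 xmin [0.633 0.745]
  y -0.11 xmin [0.635 0.832]
```

Request:
{"name": "carry_out", "arguments": {"rows": [[[-1,-0.2,0.2,0.2],[-2,-0.4,0.5,0.4],[-3,-0.6,1.0,0.6],[-4,-0.8,1.5,0.9],[-5,-0.9,2.0,0.9],[-5.47,-0.9,2.5,0.9],[-5.47,-0.9,2.7,0.9],[-5.47,-0.9,2.7,0.9]]], "hand": 0.29}}

```text
t: 2.3
tcp_pos: [0.5883, -0.2185, 0.1221]
tcp_rot: [0.735, 0.678, -0.0, -0.001]
contact_force: [0.1, 0.3, 0.9]
gripper_width: 0.0301
grip_force: 0.0
```

```bash
python3 - <<'E'
from h import *
s=robot.get_state();print(s['tcp_pos'],s['tcp_rot'],s['gripper_width'])
pic,W=cloud('wrist'); cv2.imwrite('pics/c.png',pic)
z=W[...,2]; m=(z>.036)&(z<.05)&(W[...,0]<.615)&(W[...,0]>.56)&(W[...,1]>-.30)&(W[...,1]<-.15)
P=W[m]; print(len(P))
for y in np.arange(-.27,-.16,.01):
    q=P[abs(P[:,1]-y)<.005]
    if len(q): print(round(y,3),len(q),np.round([q[:,0].min(),np.median(q[:,0]),q[:,0].max(),q[:,2].max()],4))
E
```

```text
[ 0.58830831 -0.21851803  0.1221315 ] [ 7.34637003e-01  6.78459403e-01 -3.27864309e-04 -1.09749521e-03] 0.030099450158408324
1750
-0.26 316 [0.5813 0.5954 0.609  0.0488]
-0.25 133 [0.582  0.5869 0.592  0.0497]
-0.24 138 [0.5828 0.5877 0.5927 0.0494]
-0.23 144 [0.5837 0.5888 0.5942 0.0493]
-0.22 148 [0.5845 0.5899 0.595  0.0493]
-0.21 146 [0.5862 0.5908 0.5957 0.0491]
-0.2 148 [0.587  0.5917 0.5964 0.0493]
-0.19 169 [0.5878 0.5929 0.6121 0.0492]
-0.18 391 [0.5886 0.6006 0.615  0.0491]
-0.17 17 [0.5894 0.5933 0.5971 0.0473]
```

Request:
{"name": "carry_out", "arguments": {"rows": [[[0,0.04,0.6,0],[0,0.04,1.2,0],[0,0.04,1.8,0],[0,0.04,2.2,0],[0,0.04,2.45,0],[0,0.04,2.45,0],[0,0.04,2.45,0],[0,0.04,2.45,0]]]}}

```text
t: 3.15
tcp_pos: [0.5912, -0.2187, 0.0262]
tcp_rot: [0.734, 0.679, 0.0, 0.001]
contact_force: [-0.5, -0.2, 0.4]
gripper_width: 0.0307
grip_force: 0.0
```

Request:
{"name": "carry_out", "arguments": {"rows": [[[0,0,0,0],[0,0,0,0],[0,0,0,0],[0,0,0,0],[0,0,0,0],[0,0,0,0],[0,0,0,0],[0,0,0,0]]], "hand": 1, "grip_force": 40}}

```text
t: 3.95
tcp_pos: [0.5896, -0.2187, 0.0258]
tcp_rot: [0.734, 0.679, -0.0, -0.001]
contact_force: [-8.8, 0.6, 10.7]
gripper_width: 0.0085
grip_force: 39.2
```

Request:
{"name": "carry_out", "arguments": {"rows": [[[0,-0.4,0,0],[0,-0.9,0,0],[0,-1.4,0,0],[0,-1.9,0,0],[0,-2.4,0,0],[0,-2.8,0,0],[0,-3.05,0,0],[0,-3.05,0,0]]]}}

```text
t: 4.75
tcp_pos: [0.4699, -0.2082, 0.0261]
tcp_rot: [0.735, 0.678, 0.001, 0.001]
contact_force: [9.7, 20.0, 9.0]
gripper_width: 0.0079
grip_force: 42.0
```

Request:
{"name": "carry_out", "arguments": {"rows": [[[0,-0.05,0,0],[0,-0.1,0,0],[0,-0.1,0,0],[0,-0.1,0,0],[0,-0.1,0,0],[0,-0.1,0,0],[0,-0.1,0,0],[0,-0.1,0,0]]]}}

```text
t: 5.55
tcp_pos: [0.4698, -0.2084, 0.0262]
tcp_rot: [0.735, 0.678, 0.003, 0.003]
contact_force: [35.1, 31.9, -4.1]
gripper_width: 0.0082
grip_force: 41.4
```

Request:
{"name": "carry_out", "arguments": {"rows": [[[0,0,0,0],[0,0,0,0],[0,0,0,0],[0,0,0,0],[0,0,0,0],[0,0,0,0],[0,0,0,0],[0,0,0,0]]], "hand": 0.29}}

```text
t: 6.35
tcp_pos: [0.465, -0.2091, 0.0253]
tcp_rot: [0.734, 0.679, -0.0, -0.0]
contact_force: [0.2, 0.1, 0.6]
gripper_width: 0.0305
grip_force: 0.0
```

Request:
{"name": "carry_out", "arguments": {"rows": [[[0,0.07,-1,0],[0,0.07,-2,0],[0,0.07,-3,0],[0,0.07,-4,0],[0,0.07,-5,0],[0,0.07,-5.5,0],[0,0.07,-5.5,0],[0,0.07,-5.5,0]]]}}

```text
t: 7.15
tcp_pos: [0.4676, -0.2092, 0.2452]
tcp_rot: [0.734, 0.679, 0.0, 0.0]
contact_force: [-0.5, 0.1, -0.3]
gripper_width: 0.0303
grip_force: 0.0
```

```bash
python3 - <<'E'
from h import *
s=robot.get_state();print(s['tcp_pos'],s['tcp_rot'],s['gripper_width'])
o=np.zeros((600,640,3),np.uint8)
pic,W=cloud('wrist'); np.save('d_wrist.npy',W); o[:400]=pic
p2,W2=cloud('scene'); np.save('d_scene.npy',W2)
o[400:600,:320]=cv2.resize(p2[150:250,230:390],(320,200)); cv2.imwrite('pics/d.png',o)
for c,w in [('wrist',W),('scene',W2)]:
  for n in ['ring1','pliers']:
    for r in robot.silhouettes(c,n):
        q=w[r['mask']];q=q[~np.isnan(q[:,0])]
        if len(q): print(c,n,round(r['confidence'],2),r['extent'],np.round(np.percentile(q,[3,50,97],axis=0),3).tolist())
E
```

```text
[ 0.46764544 -0.20918985  0.24518572] [7.34331534e-01 6.78790962e-01 4.91232065e-05 1.63298456e-04] 0.030292949736491683
wrist ring1 0.77 [360.1, 218.5, 403.0, 248.8] [[0.519, -0.309, 0.029], [0.547, -0.279, 0.033], [0.57, -0.27, 0.035]]
wrist ring1 0.67 [368.1, 96.0, 419.4, 135.3] [[0.532, -0.161, 0.03], [0.56, -0.142, 0.033], [0.584, -0.122, 0.035]]
wrist ring1 0.61 [364.9, 159.0, 407.6, 196.8] [[0.525, -0.234, 0.012], [0.552, -0.22, 0.033], [0.577, -0.192, 0.035]]
wrist pliers 0.63 [266.5, 0.0, 331.5, 33.3] [[0.427, -0.051, 0.051], [0.458, -0.041, 0.064], [0.488, -0.026, 0.067]]
scene ring1 0.46 [288.8, 173.9, 305.1, 186.8] [[0.537, -0.162, 0.027], [0.565, -0.146, 0.034], [0.585, -0.121, 0.037]]
scene pliers 0.88 [322.6, 173.3, 364.9, 217.3] [[0.426, -0.043, 0.017], [0.505, 0.006, 0.062], [0.568, 0.021, 0.069]]
```

View pics/d.png

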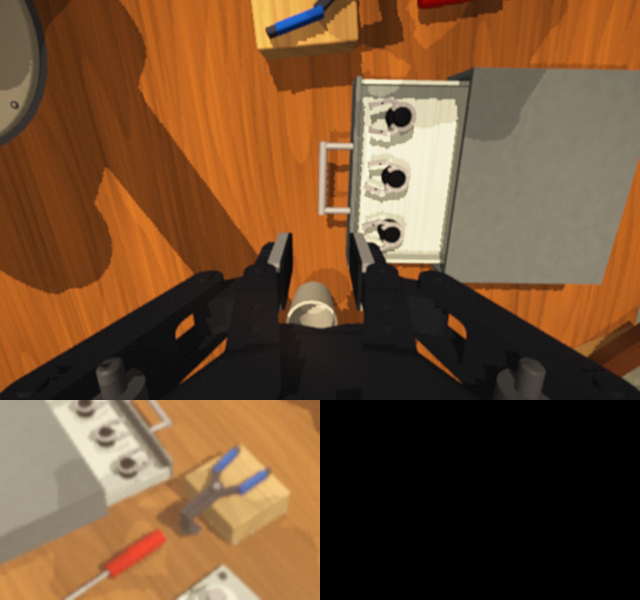

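```bash
python3 - <<'E'
import numpy as np
from scipy.cluster.hierarchy import fcluster,linkage
for c in ['wrist','scene']:
    W=np.load(f'd_{c}.npy').reshape(-1,3); W=W[~np.isnan(W[:,0])]
    def cl(b,d=.015,n=4):
        q=W[np.all((W>np.array(b[0]))&(W<np.array(b[1])),1)]
        l=fcluster(linkage(q),d,'distance')
        for k in set(l):
            s=q[l==k]
            if len(s)>n: print(c,len(s),np.round(s.mean(0),4),np.round((s.min(0)+s.max(0))/2,4),np.round(np.ptp(s,axis=0),3))
    print('posts'); cl(([.53,-.32,.0365],[.60,-.11,.045]))
    print('rings'); cl(([.51,-.33,.029],[.60,-.11,.0365]),.006,20)
    print('handle'); q=W[np.all((W>[.455,-.26,.038])&(W<[.485,-.16,.055]),1)]; print(len(q), q.mean(0), np.polyfit(q[:,1],q[:,0],1))
E
```

```text
posts
wrist 176 [ 0.5688 -0.1423  0.0373] [ 0.5687 -0.1418  0.0378] [0.019 0.019 0.003]
wrist 132 [ 0.5542 -0.2911  0.0373] [ 0.5546 -0.291   0.0375] [0.018 0.019 0.002]
wrist 153 [ 0.5621 -0.2166  0.0373] [ 0.5614 -0.2165  0.0378] [0.019 0.019 0.003]
rings
wrist 513 [ 0.5487 -0.2871  0.0328] [ 0.5437 -0.2907  0.0328] [0.056 0.044 0.007]
wrist 26 [ 0.5551 -0.3288  0.031 ] [ 0.5574 -0.3288  0.0307] [0.022 0.002 0.003]
wrist 645 [ 0.5528 -0.2144  0.033 ] [ 0.5494 -0.2136  0.0328] [0.058 0.044 0.007]
wrist 749 [ 0.5602 -0.1413  0.0331] [ 0.5581 -0.1411  0.0328] [0.057 0.043 0.007]
handle
697 [ 0.47097585 -0.20831807  0.04489531] [0.059103   0.48328807]
posts
scene 10 [ 0.5557 -0.2888  0.038 ] [ 0.5549 -0.2903  0.0388] [0.018 0.019 0.004]
scene 20 [ 0.5646 -0.2133  0.0383] [ 0.5675 -0.2126  0.0395] [0.024 0.026 0.006]
scene 23 [ 0.5725 -0.1397  0.0383] [ 0.5748 -0.1402  0.0391] [0.021 0.019 0.005]
rings
scene 66 [ 0.5674 -0.1429  0.0332] [ 0.5635 -0.1414  0.0326] [0.046 0.042 0.007]
scene 34 [ 0.5462 -0.2275  0.0326] [ 0.5467 -0.2239  0.0332] [0.049 0.023 0.006]
scene 53 [ 0.5589 -0.203   0.0331] [ 0.5553 -0.2065  0.0327] [0.051 0.036 0.007]
scene 32 [ 0.5584 -0.2807  0.0334] [ 0.5585 -0.2807  0.0327] [0.028 0.02  0.007]
handle
79 [ 0.47282542 -0.20830166  0.04519338] [0.06074303 0.48547829]
```

Request:
{"name": "carry_out", "arguments": {"rows": [[[0.7,-0.05,0.2,1.7],[1.4,-0.1,0.4,3.4],[2.1,-0.15,0.6,5.1],[2.8,-0.2,0.8,6.8],[3.5,-0.25,1.0,8.5],[4.2,-0.3,1.1,10.2],[4.8,-0.35,1.1,11.9],[5.1,-0.35,1.1,13.0]]], "hand": -1}}

```text
t: 8.25
tcp_pos: [0.4693, -0.003, 0.2008]
tcp_rot: [0.984, 0.176, -0.001, -0.0]
contact_force: [-0.4, -0.2, -0.1]
gripper_width: 0.0855
grip_force: 0.0
```

Request:
{"name": "carry_out", "arguments": {"rows": [[[0,0,0,1],[0,0,0,2],[0,0,0,2],[0,0,0,2],[0,0,0,2],[0,0,0,2],[0,0,0,2],[0,0,0,2]]]}}

```text
t: 9.05
tcp_pos: [0.4698, -0.0048, 0.2013]
tcp_rot: [0.996, 0.092, -0.0, 0.0]
contact_force: [0.3, 0.0, 1.0]
gripper_width: 0.0854
grip_force: 0.0
```

```bash
cat >> h.py <<'E'
def yaw(): 
    from scipy.spatial.transform import Rotation as R
    s=robot.get_state(); m=R.from_quat(s['tcp_rot']).as_matrix(); return s, np.degrees(np.arctan2(m[1,0],m[0,0]))
def todelta(d,yw):
    c,s=np.cos(np.radians(yw)),np.sin(np.radians(yw)); x=np.array([c,s]);y=np.array([s,-c])
    return np.round([d[:2]@x/.04,d[:2]@y/.04,-d[2]/.04],3)
E
python3 - <<'E'
from h import *
s,y=yaw();print(s['tcp_pos'],y,s['joints'])
pic,W=cloud('wrist'); np.save('e_wrist.npy',W); cv2.imwrite('pics/e.png',pic); np.save('e_pic.npy',pic)
for r in robot.silhouettes('wrist','pliers'):
    print(r['confidence'],r['extent'])
r=robot.silhouettes('wrist','pliers')[0]; np.save('e_mask.npy',r['mask'])
hsv=cv2.cvtColor(pic,cv2.COLOR_BGR2HSV)
b=(hsv[...,0]>95)&(hsv[...,0]<130)&(hsv[...,1]>120)&(W[...,2]>.045)
q=W[b]; print('blue',len(q),np.round(np.percentile(q,[1,50,99],axis=0),3))
n,l=cv2.connectedComponents(b.astype(np.uint8))
for k in range(1,n):
    q=W[l==k]
    if len(q)>60:
        v,w=np.linalg.eigh(np.cov(q[:,:2].T)); d=w[:,1]*np.sign(w[0,1]); print(len(q),np.round(q.mean(0),4),'dir',np.degrees(np.arctan2(d[1],d[0])),np.round(np.ptp(q[:,:2]@d),4))
dk=r['mask']&~b&(W[...,2]>.04); q=W[dk]; print('steel',len(q),np.round(q.mean(0),4)); 
E
```

```text
[ 0.46982351 -0.00484012  0.20127566] 10.517971346182023 [-1.37473206e-01  3.15047005e-01  1.75465589e+00 -3.24765629e-05
  1.07190130e+00  1.24976543e+00]
0.8 [294.6, 86.4, 357.0, 237.7]
blue 953 [[ 0.426 -0.065  0.063]
 [ 0.461 -0.031  0.066]
 [ 0.492  0.062  0.298]]
374 [0.4513 0.015  0.0657] dir 4.4064706345452445 0.0521
402 [ 0.4599 -0.039   0.0656] dir 14.722961928469603 0.0521
steel 2391 [ 0.5118 -0.0028  0.0638]
```

View pics/e.png

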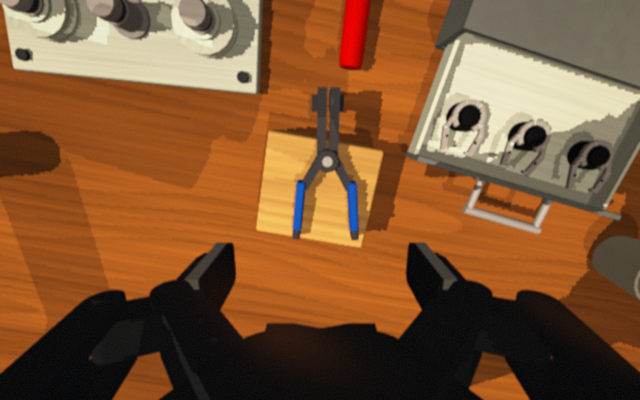

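```bash
python3 - <<'E'
import numpy as np,cv2
W=np.load('e_wrist.npy'); 
p=np.nanmean(W[158:164,325:331].reshape(-1,3),0); print('pivot',p)
m=np.load('e_mask.npy'); q=W[m]; q=q[~np.isnan(q[:,0])]
a=np.radians(9.6); d=np.array([np.cos(a),np.sin(a)]); n=np.array([-d[1],d[0]])
s=(q[:,:2]-p[:2])@d; t=(q[:,:2]-p[:2])@n
print('along',np.percentile(s,[.5,99.5]),'lat',np.percentile(t,[1,99]))
f=s>.03; print('front lat mean',t[f].mean(), np.percentile(t[f],[1,99])); e=s>.055; print('tip block', t[e].min(),t[e].max(), q[e][:,2].max())
for lo in np.arange(-.08,-.02,.01):
    k=(s>lo)&(s<lo+.01); print(round(lo,2),t[k].min(),t[k].max())
print('grip',p[:2]-.045*d)
b=np.load('e_pic.npy')
E
```

```text
pivot [ 0.50161917 -0.00498452  0.06946117]
along [-0.08074371  0.0667829 ] lat [-0.03180733  0.03317193]
front lat mean 0.000576368418540891 [-0.01599514  0.01642504]
tip block -0.016203814316007592 0.016524690513541895 0.06527830295370823
-0.08 -0.03394705898112913 0.035497185952312785
-0.07 -0.03344898452034104 0.034244748477926634
-0.06 -0.03171343932525085 0.03311746922843948
-0.05 -0.031309477219980765 0.03197807440874135
-0.04 -0.03099042326769322 0.03198494721324166
-0.03 -0.029373329980065695 0.03095683378022578
grip [ 0.45724934 -0.01248911]
```

Request:
{"name": "carry_out", "arguments": {"rows": [[[-0.34,0.13,0.9,0.16],[-0.34,0.13,1.8,0.16],[-0.34,0.13,2.7,0.16],[-0.34,0.13,3.4,0.16],[-0.34,0.13,3.7,0.16],[-0.34,0.13,3.89,0.16],[-0.34,0.13,3.89,0.16],[-0.34,0.13,3.89,0.16]]]}}

```text
t: 10.0
tcp_pos: [0.4578, -0.0124, 0.0462]
tcp_rot: [0.996, 0.085, 0.0, 0.0]
contact_force: [0.6, -0.7, 0.2]
gripper_width: 0.0857
grip_force: 0.0
```

Request:
{"name": "carry_out", "arguments": {"rows": [[[0,0,0,0],[0,0,0,0],[0,0,0,0],[0,0,0,0],[0,0,0,0],[0,0,0,0],[0,0,0,0],[0,0,0,0]]], "hand": -0.46, "grip_force": 40}}

```text
t: 10.8
tcp_pos: [0.4579, -0.0125, 0.0467]
tcp_rot: [0.996, 0.085, 0.001, 0.0]
contact_force: [-1.6, -0.6, 13.4]
gripper_width: 0.0629
grip_force: 15.2
```

Request:
{"name": "carry_out", "arguments": {"rows": [[[0,0,-0.1,0],[0,0,-0.3,0],[0,0,-0.6,0],[0,0,-1.0,0],[0,0,-1.6,0],[0,0,-2.2,0],[0,0,-2.8,0],[0,0,-3,0]]]}}

```text
t: 11.6
tcp_pos: [0.4582, -0.0125, 0.1682]
tcp_rot: [0.996, 0.085, 0.002, 0.0]
contact_force: [-0.0, 0.2, -1.3]
gripper_width: 0.0628
grip_force: 10.4
```

```bash
cat >> h.py <<'E'
def pl(tag):
    "pliers front pieces in tool frame: x fwd of TCP, lateral, height above TCP"
    s,y=yaw(); pic,W=cloud('wrist'); c=s['tcp_pos']; a=np.radians(y)
    X=(W[...,0]-c[0])*np.cos(a)+(W[...,1]-c[1])*np.sin(a); Y=(W[...,0]-c[0])*np.sin(a)-(W[...,1]-c[1])*np.cos(a); Z=W[...,2]-c[2]
    cv2.imwrite(f'pics/{tag}.png',pic); np.save(f'{tag}.npy',W)
    m=(X>.03)&(X<.125)&(abs(Y)<.04)&(Z>-.03)&(Z<.05)
    print('tcp',s['tcp_pos'],'yaw',round(y,2),'w',s['gripper_width'],'n',m.sum())
    for lo in np.arange(.03,.12,.01):
        k=m&(X>lo)&(X<lo+.01)
        if k.sum()>5: print(round(lo,2),k.sum(),'lat',np.round(np.percentile(Y[k],[1,99]),4),'Z',np.round(np.percentile(Z[k],[5,50,95]),4))
    return pic,X,Y,Z
E
python3 -c "
from h import *
pl('f')"
```

```text
tcp [ 0.45821204 -0.01247444  0.16817767] yaw 9.7 w 0.06279967351381861 n 10173
0.03 1261 lat [-0.0193  0.0178] Z [0.0155 0.0168 0.021 ]
0.04 1264 lat [-0.0138  0.0125] Z [0.0161 0.0205 0.0223]
0.05 1090 lat [-0.0112  0.01  ] Z [0.014  0.0155 0.0208]
0.06 1004 lat [-0.0113  0.0103] Z [0.0139 0.015  0.016 ]
0.07 1077 lat [-0.0115  0.0106] Z [0.0138 0.0149 0.0159]
0.08 1142 lat [-0.0117  0.0109] Z [0.0136 0.0148 0.0158]
0.09 1495 lat [-0.0181  0.0175] Z [-0.0209  0.0144  0.0156]
0.1 1565 lat [-0.018   0.0177] Z [-0.0208  0.0143  0.0156]
0.11 275 lat [-0.0119  0.0117] Z [0.0129 0.0143 0.0155]
```

View pics/f.png

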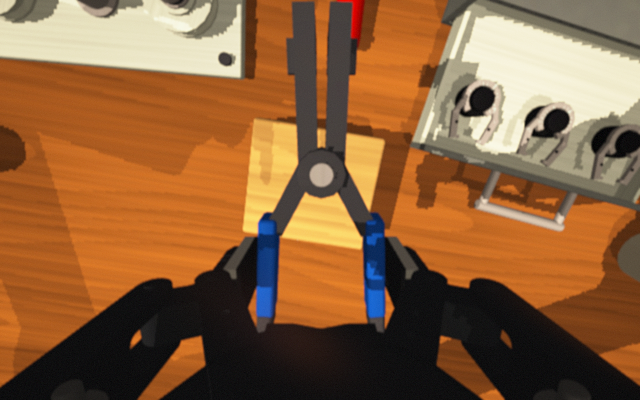

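Request:
{"name": "carry_out", "arguments": {"rows": [[[0,0,0,0],[0,0,0,0],[0,0,0,0],[0,0,0,0],[0,0,0,0],[0,0,0,0],[0,0,0,0],[0,0,0,0]]], "hand": -0.27, "grip_force": 60}}

```text
t: 12.45
tcp_pos: [0.4574, -0.0124, 0.1656]
tcp_rot: [0.996, 0.085, -0.0, 0.0]
contact_force: [0.1, 0.3, -2.2]
gripper_width: 0.0545
grip_force: 14.8
```

```bash
python3 -c "
from h import *
pl('g')"
```

```text
tcp [ 0.45737941 -0.01236572  0.16564478] yaw 9.7 w 0.05448337149553182 n 10110
0.03 1081 lat [-0.0187  0.0172] Z [0.0139 0.0149 0.019 ]
0.04 1264 lat [-0.0142  0.013 ] Z [0.0144 0.0187 0.0207]
0.05 1179 lat [-0.0118  0.0106] Z [0.0126 0.0153 0.0196]
0.06 970 lat [-0.0128  0.0117] Z [0.0123 0.0134 0.0145]
0.07 1076 lat [-0.0138  0.0127] Z [0.0121 0.0133 0.0145]
0.08 1124 lat [-0.0147  0.0138] Z [0.012  0.0132 0.0143]
0.09 1434 lat [-0.0219  0.0213] Z [-0.0224  0.0129  0.0142]
0.1 1594 lat [-0.0229  0.0222] Z [-0.0224  0.0128  0.0141]
0.11 388 lat [-0.0172  0.0166] Z [0.0055 0.0129 0.0141]
```

Request:
{"name": "carry_out", "arguments": {"rows": [[[0,0,0,0],[0,0,0,0],[0,0,0,0],[0,0,0,0],[0,0,0,0],[0,0,0,0],[0,0,0,0],[0,0,0,0]]], "hand": 0.6}}

```text
t: 13.3
tcp_pos: [0.4574, -0.0124, 0.1657]
tcp_rot: [0.996, 0.085, -0.0, 0.0]
contact_force: [-0.3, -0.5, -1.4]
gripper_width: 0.0346
grip_force: 58.3
```

```bash
python3 -c "
from h import *
pl('g2')"
```

```text
tcp [ 0.45737549 -0.01237392  0.16567082] yaw 9.7 w 0.03459822546064362 n 10070
0.03 805 lat [-0.0156  0.0141] Z [0.0105 0.0116 0.0125]
0.04 1092 lat [-0.0135  0.012 ] Z [0.0108 0.015  0.0171]
0.05 1253 lat [-0.0129  0.0121] Z [0.01   0.0154 0.0175]
0.06 1118 lat [-0.0162  0.0154] Z [0.0091 0.0104 0.0154]
0.07 1073 lat [-0.0196  0.019 ] Z [0.0089 0.0102 0.0113]
0.08 1148 lat [-0.0228  0.0224] Z [0.0088 0.0102 0.0114]
0.09 1437 lat [-0.0325  0.0322] Z [-0.0253  0.01    0.0112]
0.1 1588 lat [-0.035   0.0348] Z [-0.0252  0.0098  0.0111]
0.11 556 lat [-0.0307  0.0304] Z [-0.0101  0.0099  0.0111]
```

View pics/g2.png

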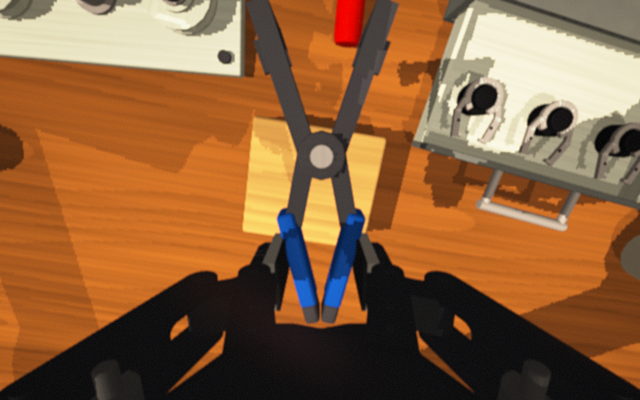

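```bash
python3 - <<'E'
import numpy as np,cv2
for t,c in [('f',[.45821,-.01247,.16818]),('g',[.45738,-.01237,.16564]),('g2',[.45738,-.01237,.16567])]:
    W=np.load(t+'.npy'); p=cv2.imread(f'pics/{t}.png'); a=np.radians(9.7)
    X=(W[...,0]-c[0])*np.cos(a)+(W[...,1]-c[1])*np.sin(a); Y=(W[...,0]-c[0])*np.sin(a)-(W[...,1]-c[1])*np.cos(a); Z=W[...,2]-c[2]
    k=(abs(X-.047)<.02)&(abs(Y)<.012)&(Z>.01)&(p.min(2)>120)
    print(t,'pivot',k.sum(),X[k].mean(),Y[k].mean(),Z[k].mean())
    f=(X>.08)&(X<.13)&(abs(Y)<.04)&(Z>.005)&(Z<.02)
    print(' jaw end',np.percentile(X[f],99.5),X[f].max(), 'rows touching top', np.argwhere(f)[:,0].min())
    g=(X>.08)&(X<.13)&(abs(Y)<.045)&(Z<-.015)&(Z>-.027)
    print(' shoulder X',np.percentile(X[g],[1,50,99]),'Z',np.percentile(Z[g],[5,50,95]))
    for sg in (1,-1):
        h=g&(Y*sg>0); print('   side',sg, X[h].mean(),Y[h].mean(), Z[h].mean())
E
```

```text
f pivot 412 0.04411561566178322 -0.0005991420684154018 0.021727944888115993
 jaw end 0.1119539971031496 0.1124017789384517 rows touching top 1
 shoulder X [0.09130006 0.09957608 0.10813054] Z [-0.02194592 -0.02048746 -0.01923531]
   side 1 0.09964075772693053 0.014888685139592451 -0.020442087153109887
   side -1 0.09944103235804076 -0.015608862755922718 -0.020595021525725826
g pivot 412 0.04637135200188323 -0.0006465049144417195 0.02012056686383913
 jaw end 0.11274121796489038 0.11371864522368134 rows touching top 0
 shoulder X [0.09227506 0.10058677 0.11002591] Z [-0.02352929 -0.02201029 -0.02056993]
   side 1 0.10051995266579301 0.018463926651034274 -0.021957204059129785
   side -1 0.10072632678216946 -0.01930024749019348 -0.02199715840849811
g2 pivot 404 0.05142608673089975 -0.0005707823908488375 0.01690518600792814
 jaw end 0.11372016185539097 0.11517723133838713 rows touching top 0
 shoulder X [0.0920345  0.10103168 0.11330161] Z [-0.02602626 -0.02482633 -0.02026742]
   side 1 0.10087524799508399 0.028856062499509463 -0.024401749513826176
   side -1 0.10119896282303871 -0.029281574713335107 -0.024450563470276646
```

Request:
{"name": "carry_out", "arguments": {"rows": [[[0,0,0,0],[0,0,0,0],[-0.3,0.7,0.2,0.8],[-0.6,1.4,0.5,1.6],[-0.9,2.1,0.8,2.4],[-1.05,2.8,1.0,3.0],[-1.05,2.8,1.27,3.0],[-1.05,2.8,1.27,3.0]]], "hand": -0.46}}

```text
t: 14.15
tcp_pos: [0.4342, -0.13, 0.1139]
tcp_rot: [0.999, -0.047, -0.001, -0.0]
contact_force: [0.1, -0.2, -1.8]
gripper_width: 0.0624
grip_force: 10.4
```

Request:
{"name": "carry_out", "arguments": {"rows": [[[0,0,0,0],[0,0,0,0],[0,0,0,0],[0,0,0,0],[0,0,0,0],[0,0,0,0],[0,0,0,0],[0,0,0,0]]]}}

```text
t: 14.95
tcp_pos: [0.4349, -0.1299, 0.1149]
tcp_rot: [0.999, -0.046, 0.0, -0.0]
contact_force: [0.2, -0.7, -2.0]
gripper_width: 0.0625
grip_force: 10.4
```

```bash
cat >> h.py <<'E'
def tips(tag,posts=True):
    s,y=yaw(); pic,W=cloud('wrist'); c=s['tcp_pos']; a=np.radians(y); cv2.imwrite(f'pics/{tag}.png',pic); np.save(f'{tag}.npy',W)
    X=(W[...,0]-c[0])*np.cos(a)+(W[...,1]-c[1])*np.sin(a); Y=(W[...,0]-c[0])*np.sin(a)-(W[...,1]-c[1])*np.cos(a); Z=W[...,2]-c[2]
    print('tcp',np.round(c,4),'yaw',round(y,2),'w',s['gripper_width'])
    k=(abs(X-.047)<.02)&(abs(Y)<.012)&(Z>.01)&(Z<.03)&(pic.min(2)>120); print('pivot',k.sum(),X[k].mean(),Y[k].mean(),Z[k].mean())
    for sg in (1,-1):
        h=(X>.08)&(X<.13)&(abs(Y)<.045)&(Z<-.015)&(Z>-.027)&(Y*sg>0); print(' shoulder',sg,h.sum(),X[h].mean(),Y[h].mean(),Z[h].mean())
    return pic,W,X,Y,Z
E
python3 - <<'E'
from h import *
pic,W,X,Y,Z=tips('i')
m=(W[...,2]>.0365)&(W[...,2]<.041)&(abs(W[...,0]-.569)<.02)&(abs(W[...,1]+.142)<.02)
print('post',m.sum(),W[m].mean(0), (W[m].min(0)+W[m].max(0))/2)
q=W[(W[...,2]>.029)&(W[...,2]<.0345)&(abs(W[...,0]-.56)<.04)&(abs(W[...,1]+.142)<.026)]; print('ring',len(q),q.min(0),q.max(0),np.median(q[:,2]))
E
```

```text
tcp [ 0.4349 -0.1299  0.1149] yaw -5.3 w 0.0625033740984989
pivot 421 0.04382622816099711 -0.0005923280343006281 0.021601567396988666
 shoulder 1 269 0.0991761619196975 0.014824402962684441 -0.020787230159265976
 shoulder -1 277 0.09915629338089813 -0.016017509030109508 -0.020825181631425937
post 428 [ 0.57001905 -0.14253415  0.03797573] [ 0.56976145 -0.14286605  0.03826744]
ring 152 [ 0.55445156 -0.16273286  0.02904489] [ 0.58267246 -0.13154966  0.03445715] 0.030675137176376172
```

View pics/i.png

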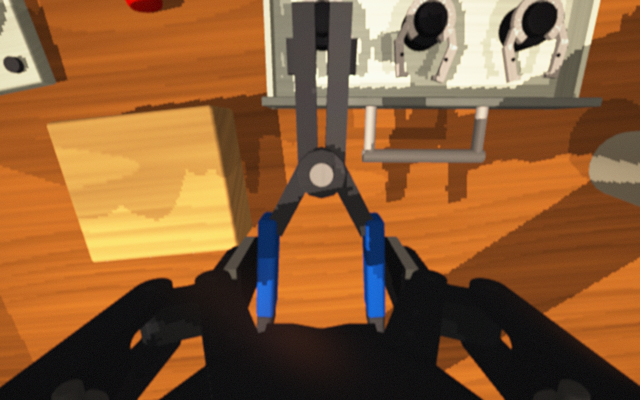

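Request:
{"name": "carry_out", "arguments": {"rows": [[[0.02,0.015,0.4,0],[0.02,0.015,0.8,0],[0.02,0.015,1.1,0],[0.02,0.015,1.25,0],[0.02,0.015,1.4,0],[0.02,0.015,1.46,0],[0.02,0.015,1.46,0],[0.02,0.015,1.46,0]]]}}

```text
t: 15.8
tcp_pos: [0.4358, -0.1306, 0.0568]
tcp_rot: [0.999, -0.046, 0.0, 0.0]
contact_force: [-0.3, -0.3, -1.5]
gripper_width: 0.0622
grip_force: 10.4
```

```bash
python3 - <<'E'
from h import *
pic,W,X,Y,Z=tips('j')
h=(X>.08)&(X<.12)&(abs(Y)<.025)&(abs(Y)>.01)&(W[...,2]<.05); print(np.histogram(W[h][:,2],bins=np.arange(.01,.05,.002)))
sp,_=cloud('scene'); si,_=cloud('side')
o=np.zeros((400,800,3),np.uint8)
u,v=map(int,proj('scene',(.55,-.14,.04))); o[:,:400]=cv2.resize(sp[v-40:v+40,u-40:u+40],(400,400),interpolation=cv2.INTER_CUBIC)
u,v=map(int,proj('side',(.55,-.14,.04))); o[:,400:]=cv2.resize(si[v-40:v+40,u-40:u+40],(400,400),interpolation=cv2.INTER_CUBIC)
cv2.imwrite('pics/j2.png',o)
E
```

```text
tcp [ 0.4358 -0.1306  0.0568] yaw -5.3 w 0.06220156742025683
pivot 438 0.04380591658920019 -0.0005763386179676069 0.022364061101620765
 shoulder 1 864 0.11154024117979562 0.015571109483068078 -0.022059760755759137
 shoulder -1 1434 0.10889411712889265 -0.027329610411336143 -0.023345381461868403
(array([ 51, 712,  73,   0,   0,   0,   0,   0,   0,   1,   8, 388, 195,
       322, 164,   0,   0,   0,   0]), array([0.01 , 0.012, 0.014, 0.016, 0.018, 0.02 , 0.022, 0.024, 0.026,
       0.028, 0.03 , 0.032, 0.034, 0.036, 0.038, 0.04 , 0.042, 0.044,
       0.046, 0.048]))
```

View pics/j2.png

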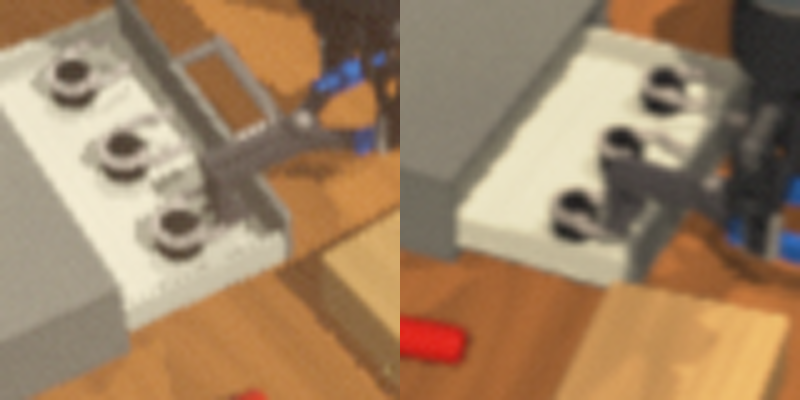

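Request:
{"name": "carry_out", "arguments": {"rows": [[[0,0,0,0],[0,0,0,0],[0,0,0,0],[0,0,0,0],[0,0,0,0],[0,0,0,0],[0,0,0,0],[0,0,0,0]]], "hand": -0.26, "grip_force": 60}}

```text
t: 16.75
tcp_pos: [0.4356, -0.1305, 0.0565]
tcp_rot: [0.999, -0.046, 0.0, 0.0]
contact_force: [-0.5, -0.1, -0.6]
gripper_width: 0.054
grip_force: 15.7
```

```bash
python3 - <<'E'
from h import *
pic,W,X,Y,Z=tips('k')
print(robot.get_state()['contact_force'])
cv2.imwrite('pics/k2.png',cv2.resize(pic[0:130,240:420],(800,578),interpolation=cv2.INTER_CUBIC))
E
```

```text
tcp [ 0.4356 -0.1305  0.0565] yaw -5.3 w 0.0540075624075747
pivot 435 0.04607363840386759 -0.0006134637492990419 0.020568694584484654
 shoulder 1 531 0.1120276470727943 0.011832890805858828 -0.022816795068475525
 shoulder -1 1261 0.10851351365156517 -0.02804196495664463 -0.023832421141213908
[-0.02583914  0.05341086 -0.65579949]
```

View pics/k2.png

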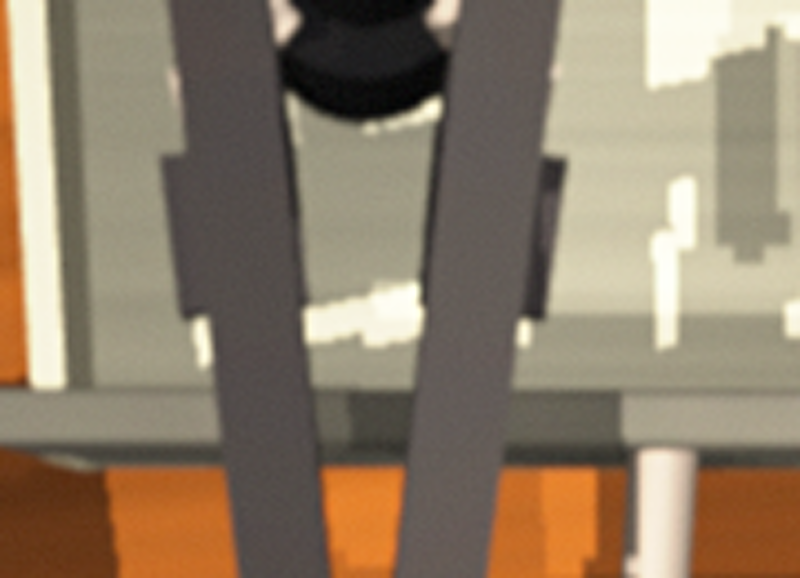

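Request:
{"name": "carry_out", "arguments": {"rows": [[[0,0,-0.01,0],[-0.01,0,-0.02,0],[-0.02,0,-0.03,0],[-0.02,0,-0.04,0],[-0.02,0,-0.04,0],[-0.02,0,-0.04,0],[-0.02,0,-0.04,0],[-0.02,0,-0.04,0]]], "hand": -0.08}}

```text
t: 17.6
tcp_pos: [0.4348, -0.1305, 0.0581]
tcp_rot: [0.999, -0.046, -0.0, -0.0]
contact_force: [-0.0, 0.2, -1.0]
gripper_width: 0.0465
grip_force: 20.2
```

Request:
{"name": "carry_out", "arguments": {"rows": [[[0,0,-0.01,0],[-0.01,0,-0.02,0],[-0.02,0,-0.025,0],[-0.02,0,-0.025,0],[-0.02,0,-0.025,0],[-0.02,0,-0.025,0],[-0.02,0,-0.025,0],[-0.02,0,-0.025,0]]], "hand": 0.07}}

```text
t: 18.4
tcp_pos: [0.4341, -0.1304, 0.0591]
tcp_rot: [0.999, -0.046, 0.0, 0.0]
contact_force: [1.8, 0.0, -1.6]
gripper_width: 0.0402
grip_force: 23.1
```

Request:
{"name": "carry_out", "arguments": {"rows": [[[0,0,-0.01,0],[-0.01,0,-0.02,0],[-0.02,0,-0.02,0],[-0.02,0,-0.02,0],[-0.02,0,-0.02,0],[-0.02,0,-0.02,0],[-0.02,0,-0.02,0],[-0.02,0,-0.02,0]]], "hand": 0.6}}

```text
t: 19.2
tcp_pos: [0.4337, -0.1305, 0.06]
tcp_rot: [0.999, -0.046, 0.001, 0.0]
contact_force: [5.7, 1.0, -1.5]
gripper_width: 0.0344
grip_force: 57.7
```

```bash
python3 - <<'E'
from h import *
pic,W,X,Y,Z=tips('l')
cv2.imwrite('pics/l2.png',cv2.resize(pic[0:130,220:420],(800,520),interpolation=cv2.INTER_CUBIC))
E
```

```text
tcp [ 0.4337 -0.1305  0.06  ] yaw -5.3 w 0.0343949447226764
pivot 437 0.050674129571336934 -0.0005572857961892478 0.01947598338293242
 shoulder 1 412 0.11174774953315081 0.023481852265892618 -0.02149656693948806
 shoulder -1 424 0.11092994189178368 -0.025727245111259366 -0.02191461936745688
```

View pics/l2.png

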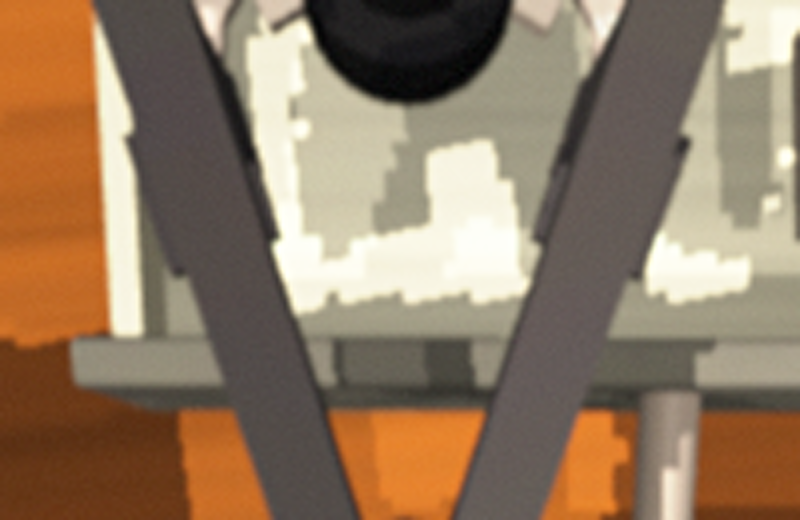

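Request:
{"name": "carry_out", "arguments": {"rows": [[[0.03,0,-0.1,0],[0.03,0,-0.25,0],[0.03,0,-0.5,0],[0.03,0,-0.9,0],[0.03,0,-1.4,0],[0.03,0,-1.9,0],[0.03,0,-2.2,0],[0.03,0,-2.2,0]]]}}

```text
t: 20.05
tcp_pos: [0.4345, -0.1305, 0.1489]
tcp_rot: [0.999, -0.046, 0.001, 0.0]
contact_force: [-0.4, -0.2, -3.1]
gripper_width: 0.0332
grip_force: 58.2
```

Request:
{"name": "carry_out", "arguments": {"rows": [[[0,0,0,0],[0,0,0,0],[0,0,0,0],[0,0,0,0],[0,0,0,0],[0,0,0,0],[0,0,0,0],[0,0,0,0]]]}}

```text
t: 20.85
tcp_pos: [0.4344, -0.1304, 0.1479]
tcp_rot: [0.999, -0.046, -0.0, -0.0]
contact_force: [0.9, 0.1, -1.1]
gripper_width: 0.0336
grip_force: 58.2
```

```bash
python3 - <<'E'
from h import *
pic,W,X,Y,Z=tips('m')
m=(X>.08)&(X<.17)&(abs(Y)<.06)&(Z<-.012)&(Z>-.05)
print('ring pts',m.sum())
for lo in np.arange(.08,.17,.006):
    k=m&(X>lo)&(X<lo+.006)
    if k.sum()>3: print(round(lo,3),k.sum(),np.round(np.percentile(Y[k],[1,99]),4),np.round(np.percentile(Z[k],[5,50,95]),4))
sp,Ws=cloud('scene'); si,Wi=cloud('side')
c=robot.get_state()['tcp_pos']
o=np.zeros((600,800,3),np.uint8); o[:200,:640]=pic[:200]
T=(c[0]+.12,c[1]-.01,c[2]-.028)
u,v=map(int,proj('scene',T)); o[200:,:400]=cv2.resize(sp[v-40:v+40,u-40:u+40],(400,400),interpolation=cv2.INTER_CUBIC)
u,v=map(int,proj('side',T)); o[200:,400:]=cv2.resize(si[v-40:v+40,u-40:u+40],(400,400),interpolation=cv2.INTER_CUBIC)
cv2.imwrite('pics/m2.png',o)
E
```

```text
tcp [ 0.4344 -0.1304  0.1479] yaw -5.3 w 0.0335779684082049
pivot 422 0.053034869758771204 -0.00014740668922683177 0.015972373504721606
 shoulder 1 191 0.10159007451109965 0.029878723120842738 -0.025504252672266067
 shoulder -1 169 0.10205979640950712 -0.029038595387895653 -0.025741908701485433
ring pts 970
0.092 147 [-0.0316  0.0329] [-0.0289 -0.0267 -0.0256]
0.098 181 [-0.0337  0.035 ] [-0.028  -0.0266 -0.0253]
0.104 179 [-0.0351  0.0365] [-0.0303 -0.0266 -0.0171]
0.11 33 [-0.0217  0.0232] [-0.0374 -0.0234 -0.0126]
0.116 29 [-0.0239  0.0261] [-0.0371 -0.0337 -0.0318]
0.122 211 [-0.0257  0.0279] [-0.037  -0.0335 -0.0322]
0.128 189 [-0.0262  0.0285] [-0.0371 -0.0341 -0.0327]
```

View pics/m2.png

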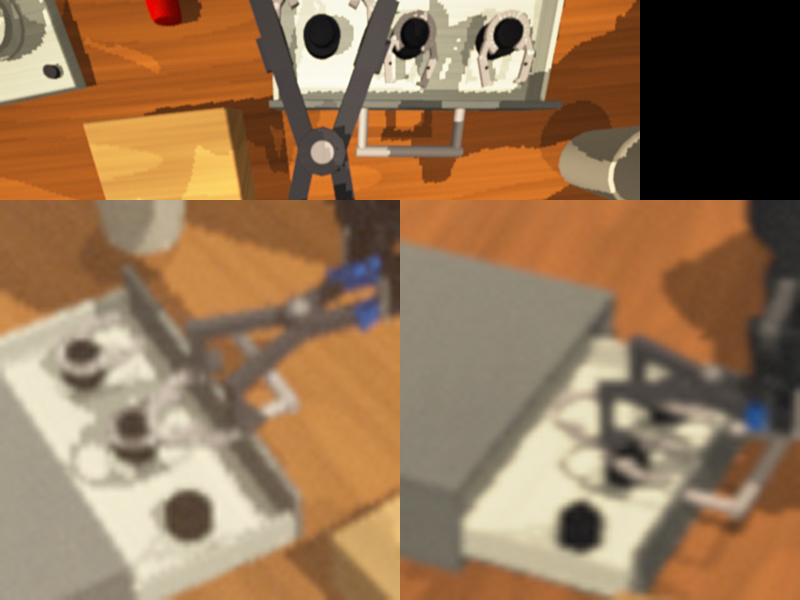

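```bash
cat >> h.py <<'E'
def ringpts():
    s,y=yaw(); c=s['tcp_pos']; a=np.radians(y)
    for cam in ('scene','side'):
        _,W=cloud(cam)
        X=(W[...,0]-c[0])*np.cos(a)+(W[...,1]-c[1])*np.sin(a); Y=(W[...,0]-c[0])*np.sin(a)-(W[...,1]-c[1])*np.cos(a); Z=W[...,2]-c[2]
        k=(X>.118)&(X<.18)&(abs(Y)<.04)&(Z>-.048)&(Z<-.024)
        print(cam,k.sum(),'X',np.round(np.percentile(X[k],[2,50,98]),4),'Y',np.round(np.percentile(Y[k],[2,50,98]),4),'Z',np.round(np.percentile(Z[k],[5,50,95]),4))
        q=np.c_[X[k],Y[k],Z[k]]; A=np.c_[q[:,0],np.ones(len(q))]; f=np.linalg.lstsq(A,q[:,2],rcond=None)[0]; print('  slope',f[0],'z at .139',f[0]*.139+f[1])
        fr=q[q[:,0]>.145]; 
        if len(fr): print('  front',len(fr),np.round(fr.max(0),4),np.round(fr.min(0),4))
E
python3 -c "
from h import *
ringpts()"
```

```text
scene 73 X [0.1193 0.1365 0.1543] Y [-0.0303 -0.0079  0.0279] Z [-0.0387 -0.035  -0.0319]
  slope -0.09370776891667096 z at .139 -0.03545945523735713
  front 23 [ 0.155   0.0178 -0.0333] [ 0.1452 -0.0212 -0.0405]
side 39 X [0.1202 0.1406 0.1533] Y [-0.0314 -0.0122  0.019 ] Z [-0.0399 -0.0359 -0.0322]
  slope -0.12465664764561085 z at .139 -0.03575810507533755
  front 12 [ 0.1553  0.0169 -0.0332] [ 0.1463 -0.0122 -0.0413]
```

Request:
{"name": "carry_out", "arguments": {"rows": [[[0.05,-0.3,-0.1,0],[0.1,-0.9,-0.3,-0.2],[0.2,-1.6,-0.5,-0.4],[0.35,-2.3,-0.7,-0.6],[0.5,-3.0,-0.9,-0.8],[0.6,-3.7,-1.1,-1.06],[0.7,-4.4,-1.3,-1.06],[0.75,-5.0,-1.3,-1.06]]]}}

```text
t: 21.9
tcp_pos: [0.4834, 0.0681, 0.2011]
tcp_rot: [1.0, 0.0, 0.001, -0.0]
contact_force: [-0.5, -1.0, -2.0]
gripper_width: 0.0334
grip_force: 58.3
```

Request:
{"name": "carry_out", "arguments": {"rows": [[[0.1,-0.6,0,0],[0.15,-1.3,0,0],[0.2,-2.0,0,0],[0.25,-2.7,0,0],[0.3,-3.3,0,0],[0.3,-3.7,0,0],[0.3,-3.85,0,0],[0.3,-3.85,0,0]]]}}

```text
t: 22.7
tcp_pos: [0.4945, 0.2203, 0.1999]
tcp_rot: [1.0, 0.0, -0.0, 0.0]
contact_force: [0.2, 0.1, -2.3]
gripper_width: 0.0331
grip_force: 58.4
```

```bash
cat >> h.py <<'E'
def spindles():
    from scipy.cluster.hierarchy import fcluster,linkage
    pic,W=cloud('wrist'); q=W[(W[...,2]>.0545)&(W[...,2]<.064)&(W[...,0]>.55)&(W[...,0]<.66)&(W[...,1]>.09)&(W[...,1]<.35)]
    l=fcluster(linkage(q[::2]),.01,'distance'); q=q[::2]
    for k in set(l):
        s=q[l==k]
        if len(s)>15: print('spindle',len(s),np.round(s.mean(0),4),np.round((s.min(0)+s.max(0))/2,4),np.round(np.ptp(s,axis=0),3))
    return pic
E
python3 - <<'E'
from h import *
tips('n'); cv2.imwrite('pics/n.png',spindles()); ringpts()
E
```

```text
tcp [0.4945 0.2203 0.1999] yaw 0.05 w 0.033141474587394824
pivot 424 0.0536844660956879 0.0003910716270505637 0.01580189047206226
 shoulder 1 182 0.10136576355530662 0.03015851396202896 -0.025580606014938362
 shoulder -1 142 0.10204846296103771 -0.028222371001187407 -0.025790921701818768
spindle 317 [0.6079 0.1377 0.0577] [0.6081 0.1377 0.0571] [0.025 0.024 0.005]
spindle 309 [0.601  0.2166 0.0578] [0.6013 0.2167 0.0574] [0.025 0.024 0.006]
spindle 299 [0.5943 0.2954 0.0578] [0.5942 0.2955 0.0573] [0.023 0.024 0.005]
scene 113 X [0.1186 0.136  0.155 ] Y [-0.0295 -0.0033  0.0282] Z [-0.0381 -0.0346 -0.0309]
  slope -0.07745525770069549 z at .139 -0.034709266761045895
  front 36 [ 0.1565  0.0156 -0.0323] [ 0.1451 -0.018  -0.0417]
side 71 X [0.1188 0.139  0.1528] Y [-0.0292 -0.0068  0.0283] Z [-0.0384 -0.0349 -0.0315]
  slope -0.08737787356039432 z at .139 -0.03507197846421321
  front 22 [ 0.1547  0.0147 -0.0329] [ 0.1453 -0.0153 -0.0416]
```

View pics/n.png

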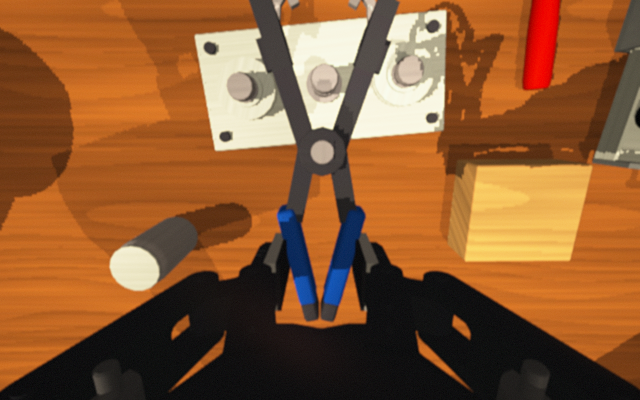

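Request:
{"name": "carry_out", "arguments": {"rows": [[[-0.1,0.3,0.2,0],[-0.25,0.8,0.5,0],[-0.4,1.3,0.8,0],[-0.5,1.8,1.2,0],[-0.56,2.06,1.5,0],[-0.56,2.06,1.8,0],[-0.56,2.06,1.87,0],[-0.56,2.06,1.87,0]]]}}

```text
t: 23.7
tcp_pos: [0.4719, 0.1369, 0.1247]
tcp_rot: [1.0, -0.0, -0.001, 0.0]
contact_force: [0.4, 0.2, -1.3]
gripper_width: 0.0334
grip_force: 58.4
```

Request:
{"name": "carry_out", "arguments": {"rows": [[[0,0,0,0],[0,0,0,0],[0,0,0,0],[0,0,0,0],[0,0,0,0],[0,0,0,0],[0,0,0,0],[0,0,0,0]]]}}

```text
t: 24.5
tcp_pos: [0.4724, 0.1376, 0.1251]
tcp_rot: [1.0, 0.0, -0.0, -0.0]
contact_force: [-0.8, 1.2, -1.4]
gripper_width: 0.0335
grip_force: 58.4
```

```bash
python3 - <<'E'
from h import *
pic,W,X,Y,Z=tips('o'); spindles(); ringpts()
c=robot.get_state()['tcp_pos']
o=np.zeros((600,800,3),np.uint8); o[:200,:640]=pic[:200]
T=(c[0]+.136,c[1],.07)
sp,Ws=cloud('scene'); si,Wi=cloud('side')
u,v=map(int,proj('scene',T)); o[200:,:400]=cv2.resize(sp[v-35:v+35,u-35:u+35],(400,400),interpolation=cv2.INTER_CUBIC)
u,v=map(int,proj('side',T)); o[200:,400:]=cv2.resize(si[v-35:v+35,u-35:u+35],(400,400),interpolation=cv2.INTER_CUBIC)
cv2.imwrite('pics/o2.png',o)
E
```

```text
tcp [0.4724 0.1376 0.1251] yaw 0.0 w 0.03352490826823615
pivot 393 0.053128749824454646 -0.0002415616137928864 0.016022276433104665
 shoulder 1 173 0.10172851272785789 0.02986319677474554 -0.02552682575741421
 shoulder -1 166 0.10217556588410308 -0.028840351291134773 -0.02575454203327513
spindle 676 [0.594  0.2952 0.0577] [0.5942 0.2959 0.0574] [0.025 0.025 0.006]
spindle 667 [0.6006 0.216  0.0577] [0.6008 0.2163 0.0573] [0.025 0.024 0.005]
spindle 554 [0.6056 0.1373 0.0578] [0.6052 0.1372 0.0574] [0.02  0.025 0.006]
scene 93 X [0.1202 0.1361 0.1548] Y [-0.0306 -0.0017  0.0287] Z [-0.0393 -0.0345 -0.0315]
  slope -0.11263532281906917 z at .139 -0.03485665785396613
  front 31 [ 0.1553  0.0165 -0.0308] [ 0.1451 -0.0187 -0.0401]
side 71 X [0.1194 0.1363 0.1524] Y [-0.0302 -0.0056  0.0283] Z [-0.0391 -0.0346 -0.0315]
  slope -0.125450678057512 z at .139 -0.035190449693457526
  front 19 [ 0.1529  0.0136 -0.0317] [ 0.1451 -0.0138 -0.0416]
```

View pics/o2.png

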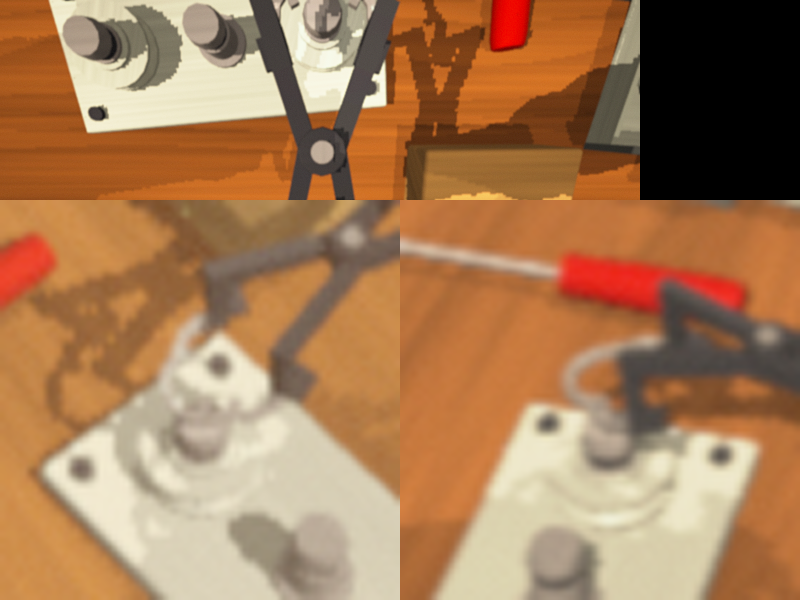

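Request:
{"name": "carry_out", "arguments": {"rows": [[[-0.01,0,0.15,0],[-0.01,0,0.35,0],[-0.01,0,0.5,0],[-0.01,0,0.65,0],[-0.01,0,0.8,0],[-0.01,0,0.95,0],[-0.01,0,1.05,0],[-0.01,0,1.12,0]]]}}

```text
t: 25.6
tcp_pos: [0.4719, 0.1376, 0.0798]
tcp_rot: [1.0, 0.0, -0.0, 0.0]
contact_force: [-0.7, 0.7, -1.8]
gripper_width: 0.0334
grip_force: 58.4
```

Request:
{"name": "carry_out", "arguments": {"rows": [[[0,0,0,0],[0,0,0,0],[0,0,0,0],[0,0,0,0],[0,0,0,0],[0,0,0,0],[0,0,0,0],[0,0,0,0]]]}}

```text
t: 26.4
tcp_pos: [0.4719, 0.1376, 0.0803]
tcp_rot: [1.0, 0.0, -0.0, 0.0]
contact_force: [0.0, -0.1, -2.0]
gripper_width: 0.0334
grip_force: 58.4
```

```bash
python3 - <<'E'
from h import *
pic,W,X,Y,Z=tips('p'); ringpts()
E
```

```text
tcp [0.4719 0.1376 0.0803] yaw 0.0 w 0.03340021628492145
pivot 407 0.0531384726330954 -0.00025975306345951037 0.016017364576790278
 shoulder 1 303 0.11129384979810483 0.01859347177823069 -0.024969674665169306
 shoulder -1 272 0.11055680950167662 -0.019133059328127214 -0.02525934099662679
scene 233 X [0.1192 0.1445 0.1641] Y [-0.0299 -0.0073  0.0268] Z [-0.0473 -0.0405 -0.0273]
  slope -0.19244937412352542 z at .139 -0.03857435872643433
  front 114 [ 0.1662  0.0263 -0.024 ] [ 0.1451 -0.0301 -0.048 ]
side 144 X [0.1192 0.1356 0.162 ] Y [-0.0309 -0.0129  0.0277] Z [-0.0472 -0.0371 -0.0259]
  slope -0.22762117168362372 z at .139 -0.03857155794181414
  front 40 [ 0.1639  0.0162 -0.0346] [ 0.1453 -0.0284 -0.0478]
```

Request:
{"name": "carry_out", "arguments": {"rows": [[[0,0,0.01,0],[0.01,0,0.02,0],[0.02,0,0.02,0],[0.02,0,0.02,0],[0.02,0,0.02,0],[0.02,0,0.02,0],[0.02,0,0.02,0],[0.02,0,0.02,0]]], "hand": 0.06}}

```text
t: 27.35
tcp_pos: [0.4728, 0.1376, 0.0795]
tcp_rot: [1.0, 0.0, 0.0, 0.0]
contact_force: [1.1, 0.2, -2.0]
gripper_width: 0.0399
grip_force: 20.8
```

Request:
{"name": "carry_out", "arguments": {"rows": [[[0,0,0.01,0],[0.01,0,0.02,0],[0.02,0,0.025,0],[0.02,0,0.025,0],[0.02,0,0.025,0],[0.02,0,0.025,0],[0.02,0,0.025,0],[0.02,0,0.025,0]]], "hand": -0.1}}

```text
t: 28.15
tcp_pos: [0.4735, 0.1376, 0.0785]
tcp_rot: [1.0, 0.0, -0.0, -0.0]
contact_force: [-1.6, 0.6, -1.3]
gripper_width: 0.047
grip_force: 18.6
```

Request:
{"name": "carry_out", "arguments": {"rows": [[[0,0,0.01,0],[0.01,0,0.02,0],[0.02,0,0.03,0],[0.02,0,0.03,0],[0.02,0,0.03,0],[0.02,0,0.03,0],[0.02,0,0.03,0],[0.02,0,0.03,0]]], "hand": -0.26}}

```text
t: 28.95
tcp_pos: [0.4744, 0.1376, 0.0773]
tcp_rot: [1.0, 0.0, 0.0, -0.0]
contact_force: [-0.7, 0.2, -2.0]
gripper_width: 0.054
grip_force: 14.7
```

Request:
{"name": "carry_out", "arguments": {"rows": [[[0,0,0.01,0],[0,0,0.02,0],[0,0,0.03,0],[0,0,0.03,0],[0,0,0.03,0],[0,0,0.03,0],[0,0,0.03,0],[0,0,0.03,0]]], "hand": -0.46}}

```text
t: 29.75
tcp_pos: [0.4744, 0.1376, 0.0761]
tcp_rot: [1.0, -0.0, 0.0, -0.0]
contact_force: [-0.5, 1.0, -1.7]
gripper_width: 0.0623
grip_force: 10.1
```

```bash
python3 - <<'E'
from h import *
pic,W,X,Y,Z=tips('q'); 
for cam in ('scene','side'):
    _,W=cloud(cam); k=(abs(W[...,0]-.6077)<.025)&(abs(W[...,1]-.1374)<.025)&(W[...,2]>.037)&(W[...,2]<.055); q=W[k]-[.6077,.1374,0]; r=np.hypot(q[:,0],q[:,1]); m=(r>.0145)&(r<.02)&(q[:,0]>-.01); print(cam,m.sum(),np.round(np.percentile(q[m],[3,50,97],axis=0),4))
E
```

```text
tcp [0.4744 0.1376 0.0761] yaw -0.0 w 0.06225728347419528
pivot 412 0.04581307727283179 -0.0003869009979474558 0.020992598960544267
 shoulder 1 391 0.1073564631293003 0.010918441110812638 -0.02166613498419323
 shoulder -1 372 0.10629311456886813 -0.012370639830737253 -0.021655062175081025
scene 47 [[-0.0086 -0.0132  0.0375]
 [ 0.0098  0.0133  0.0438]
 [ 0.0183  0.018   0.0515]]
side 20 [[-0.0085  0.0037  0.0373]
 [ 0.0018  0.0149  0.0436]
 [ 0.0147  0.019   0.0513]]
```

Request:
{"name": "carry_out", "arguments": {"rows": [[[-0.04,0,0,0],[-0.04,0,-0.1,0],[-0.04,0,-0.3,0],[-0.04,0,-0.6,0],[-0.04,0,-1.2,0],[-0.04,0,-1.9,0],[-0.04,0,-2.2,0],[-0.04,0,-2.2,0]]]}}

```text
t: 30.7
tcp_pos: [0.4738, 0.1377, 0.1662]
tcp_rot: [1.0, 0.0, 0.002, -0.0]
contact_force: [0.5, 0.3, -1.3]
gripper_width: 0.0626
grip_force: 10.1
```

```bash
python3 - <<'E'
from h import *
pic,W,X,Y,Z=tips('r')
o=np.zeros((600,800,3),np.uint8)
T=(.6,.13,.044); sp,Ws=cloud('scene'); si,Wi=cloud('side')
u,v=map(int,proj('scene',T)); o[200:,:400]=cv2.resize(sp[v-30:v+30,u-30:u+30],(400,400),interpolation=cv2.INTER_CUBIC)
u,v=map(int,proj('side',T)); o[200:,400:]=cv2.resize(si[v-30:v+30,u-30:u+30],(400,400),interpolation=cv2.INTER_CUBIC)
o[:200,:640]=pic[:200]
cv2.imwrite('pics/r2.png',o)
for W in (Ws,Wi):
    q=W[(abs(W[...,0]-.595)<.05)&(abs(W[...,1]-.1374)<.03)&(W[...,2]>.039)&(W[...,2]<.05)]-[.6077,.1374,0]; r=np.hypot(q[:,0],q[:,1]); m=r>.0145; print(m.sum(),np.round(np.percentile(q[m],[3,50,97],axis=0),4)); A=np.c_[q[m][:,:2],np.ones(m.sum())]; print(np.linalg.lstsq(A,q[m][:,2],rcond=None)[0])
E
```

```text
tcp [0.4738 0.1377 0.1662] yaw 0.0 w 0.06259999169823524
pivot 408 0.04515849532403426 -0.0002816788779229089 0.01982422192074629
 shoulder 1 266 0.09982696604126381 0.015271579521911497 -0.023242917490221206
 shoulder -1 276 0.10030261444929342 -0.015730820215106057 -0.023055952779366725
91 [[-0.036  -0.0194  0.0391]
 [-0.0128  0.0116  0.0433]
 [ 0.0177  0.0221  0.0462]]
[-0.01180849 -0.00139858  0.04290755]
78 [[-0.0392 -0.0196  0.0396]
 [-0.0179  0.0126  0.0436]
 [ 0.0114  0.0219  0.0474]]
[ 0.03256673 -0.00145685  0.04397257]
```

View pics/r2.png

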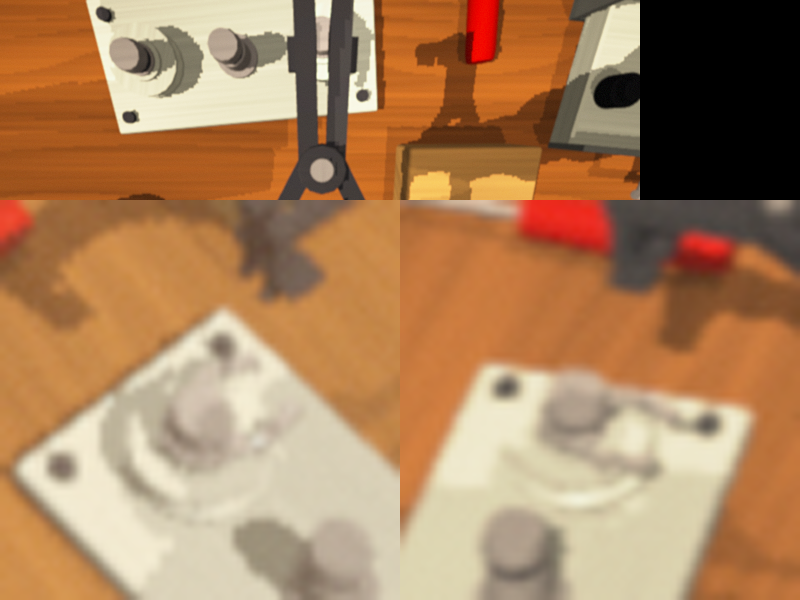

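Request:
{"name": "carry_out", "arguments": {"rows": [[[-0.15,0.7,0,0],[-0.3,1.6,0,0.2],[-0.45,2.5,0,0.4],[-0.6,3.4,0,0.6],[-0.75,4.3,0,0.8],[-0.9,5.2,0,1.0],[-1.0,6.1,0,1.06],[-1.1,6.8,0.2,1.06]]]}}

```text
t: 31.65
tcp_pos: [0.4284, -0.1363, 0.1558]
tcp_rot: [0.999, -0.047, 0.0, 0.0]
contact_force: [1.1, -0.1, -1.8]
gripper_width: 0.0625
grip_force: 10.1
```

Request:
{"name": "carry_out", "arguments": {"rows": [[[-0.02,0.7,0.2,0],[-0.05,1.3,0.4,0],[-0.06,1.75,0.7,0],[-0.06,1.75,1.0,0],[-0.06,1.75,1.08,0],[-0.06,1.75,1.08,0],[-0.06,1.75,1.08,0],[-0.06,1.75,1.08,0]]]}}

```text
t: 32.45
tcp_pos: [0.4202, -0.2037, 0.1133]
tcp_rot: [0.999, -0.046, 0.0, 0.0]
contact_force: [-0.4, -0.6, -0.7]
gripper_width: 0.0627
grip_force: 10.1
```

```bash
python3 - <<'E'
from h import *
pic,W,X,Y,Z=tips('s')
for c in [(.5625,-.217),(.555,-.2915)]:
    m=(W[...,2]>.0365)&(W[...,2]<.041)&(abs(W[...,0]-c[0])<.02)&(abs(W[...,1]-c[1])<.02)
    b=(W[m].min(0)+W[m].max(0))/2; print('post',m.sum(),W[m].mean(0),b,'tool',X[m].mean(),Y[m].mean(),np.ptp(W[m],axis=0))
    q=(W[...,2]>.029)&(W[...,2]<.0355)&(abs(W[...,0]-c[0]+.01)<.035)&(abs(W[...,1]-c[1])<.024); print(' ring',q.sum(),X[q].min(),X[q].max(),Y[q].min(),Y[q].max())
E
```

```text
tcp [ 0.4202 -0.2037  0.1133] yaw -5.26 w 0.06274129472749368
pivot 454 0.04578876860333502 -0.0002802617316432183 0.021021210150816004
 shoulder 1 266 0.10031163725471035 0.015294249590415922 -0.021927046044784605
 shoulder -1 277 0.10091600633644772 -0.01582000178654126 -0.02184253010583007
post 291 [ 0.5589     -0.2173293   0.03806965] [ 0.55855618 -0.21754659  0.03817099] tool 0.13941290120462912 0.0008572218800757568 [0.01281172 0.01031898 0.00330637]
 ring 209 0.12551894736111222 0.13484907501086663 -0.022462293115445606 0.02138716607130979
post 523 [ 0.55225757 -0.29155239  0.0379693 ] [ 0.55188597 -0.29211007  0.0386591 ] tool 0.13960507946187886 0.07537669372525506 [0.01334745 0.02008928 0.00429836]
 ring 1894 0.10261682561760337 0.1478833854604038 0.05460433497315825 0.09992897710351119
```

Request:
{"name": "carry_out", "arguments": {"rows": [[[0.18,0.01,0,0],[0.18,0.01,0.4,0],[0.18,0.01,0.8,0],[0.18,0.01,1.1,0],[0.18,0.01,1.25,0],[0.18,0.01,1.35,0],[0.18,0.01,1.41,0],[0.18,0.01,1.41,0]]]}}

```text
t: 33.3
tcp_pos: [0.4273, -0.205, 0.0566]
tcp_rot: [0.999, -0.046, 0.0, 0.0]
contact_force: [1.0, 0.4, -1.8]
gripper_width: 0.0624
grip_force: 10.1
```

Request:
{"name": "carry_out", "arguments": {"rows": [[[0,0,0,0],[0,0,0,0],[0,0,0,0],[0,0,0,0],[0,0,0,0],[0,0,0,0],[0,0,0,0],[0,0,0,0]]]}}

```text
t: 34.1
tcp_pos: [0.427, -0.205, 0.0565]
tcp_rot: [0.999, -0.046, -0.0, -0.0]
contact_force: [0.3, -1.5, -0.6]
gripper_width: 0.0625
grip_force: 10.1
```

Request:
{"name": "carry_out", "arguments": {"rows": [[[0,0,0,0],[0,0,0,0],[0,0,0,0],[0,0,0,0],[0,0,0,0],[0,0,0,0],[0,0,0,0],[0,0,0,0]]], "hand": -0.26, "grip_force": 60}}

```text
t: 34.9
tcp_pos: [0.427, -0.205, 0.0565]
tcp_rot: [0.999, -0.046, -0.0, -0.0]
contact_force: [-0.4, 0.4, 0.2]
gripper_width: 0.0544
grip_force: 15.4
```

```bash
python3 - <<'E'
from h import *
pic,W,X,Y,Z=tips('t')
# lug ends behind shoulders
q=(W[...,2]>.028)&(W[...,2]<.036)&(X>.085)&(X<.102)&(abs(Y)<.025)
for sg in (1,-1):
    k=q&(Y*sg>0); print(sg,k.sum(),X[k].min() if k.sum() else 0,np.percentile(Y[k],[5,95]) if k.sum() else 0, np.median(W[k][:,2]) if k.sum() else 0)
E
```

```text
tcp [ 0.427  -0.205   0.0565] yaw -5.3 w 0.05439874616883334
pivot 440 0.04779773580920186 -0.000619580153045685 0.020512119397324953
 shoulder 1 465 0.11160031169819812 0.012758161935885498 -0.022909736161936273
 shoulder -1 475 0.11137342108686457 -0.014086329592120538 -0.02286113472166197
1 102 0.0938426220880466 [0.00643884 0.02198243] 0.035241753290231506
-1 97 0.0939709596827698 [-0.02250591 -0.00727293] 0.035190053346330866
```

Request:
{"name": "carry_out", "arguments": {"rows": [[[0,0,-0.01,0],[-0.01,0,-0.02,0],[-0.02,0,-0.03,0],[-0.02,0,-0.04,0],[-0.02,0,-0.04,0],[-0.02,0,-0.04,0],[-0.02,0,-0.04,0],[-0.02,0,-0.04,0]]], "hand": -0.08}}

```text
t: 35.75
tcp_pos: [0.4262, -0.2049, 0.0581]
tcp_rot: [0.999, -0.046, -0.0, -0.0]
contact_force: [-0.4, -0.0, -1.1]
gripper_width: 0.0466
grip_force: 19.2
```

Request:
{"name": "carry_out", "arguments": {"rows": [[[0,0,-0.01,0],[-0.01,0,-0.02,0],[-0.02,0,-0.025,0],[-0.02,0,-0.025,0],[-0.02,0,-0.025,0],[-0.02,0,-0.025,0],[-0.02,0,-0.025,0],[-0.02,0,-0.025,0]]], "hand": 0.07}}

```text
t: 36.55
tcp_pos: [0.4255, -0.2049, 0.0591]
tcp_rot: [0.999, -0.046, 0.0, 0.0]
contact_force: [1.4, 0.3, -0.4]
gripper_width: 0.0406
grip_force: 22.0
```

Request:
{"name": "carry_out", "arguments": {"rows": [[[0,0,-0.01,0],[-0.01,0,-0.02,0],[-0.02,0,-0.02,0],[-0.02,0,-0.02,0],[-0.02,0,-0.02,0],[-0.02,0,-0.02,0],[-0.02,0,-0.02,0],[-0.02,0,-0.02,0]]], "hand": 0.6}}

```text
t: 37.35
tcp_pos: [0.425, -0.2049, 0.0599]
tcp_rot: [0.999, -0.046, 0.0, 0.0]
contact_force: [6.7, -0.7, -1.8]
gripper_width: 0.0336
grip_force: 57.6
```

Request:
{"name": "carry_out", "arguments": {"rows": [[[0.03,0,-0.1,0],[0.03,0,-0.25,0],[0.03,0,-0.5,0],[0.03,0,-0.9,0],[0.03,0,-1.4,0],[0.03,0,-1.9,0],[0.03,0,-2.2,0],[0.03,0,-2.2,0]]]}}

```text
t: 38.15
tcp_pos: [0.4259, -0.205, 0.149]
tcp_rot: [0.999, -0.046, 0.0, 0.0]
contact_force: [0.4, -0.1, -2.9]
gripper_width: 0.033
grip_force: 58.1
```

Request:
{"name": "carry_out", "arguments": {"rows": [[[0,0,0,0],[0,0,0,0],[0,0,0,0],[0,0,0,0],[0,0,0,0],[0,0,0,0],[0,0,0,0],[0,0,0,0]]]}}

```text
t: 38.95
tcp_pos: [0.4258, -0.2049, 0.1479]
tcp_rot: [0.999, -0.046, 0.0, 0.0]
contact_force: [0.1, 0.7, -1.2]
gripper_width: 0.033
grip_force: 58.1
```

```bash
python3 - <<'E'
from h import *
tips('u'); ringpts()
E
```

```text
tcp [ 0.4258 -0.2049  0.1479] yaw -5.3 w 0.032969343915867005
pivot 435 0.05440117985992818 -0.00034468160505390835 0.015453046435114982
 shoulder 1 49 0.1046527296557909 0.025712969571572823 -0.024483824617171468
 shoulder -1 61 0.10288615466577357 -0.026926572091756844 -0.025200398852770162
scene 68 X [0.1194 0.1374 0.1562] Y [-0.032  -0.0074  0.0275] Z [-0.0426 -0.0371 -0.0335]
  slope -0.13735526633873307 z at .139 -0.03746363389169453
  front 22 [ 0.1565  0.0164 -0.0351] [ 0.1458 -0.0223 -0.0436]
side 43 X [0.1202 0.1393 0.153 ] Y [-0.032  -0.0146  0.0195] Z [-0.041  -0.0373 -0.0339]
  slope -0.10454590361244838 z at .139 -0.03753930563438212
  front 12 [ 0.1542  0.0139 -0.0359] [ 0.1461 -0.0187 -0.0399]
```

Request:
{"name": "carry_out", "arguments": {"rows": [[[0,-0.3,-0.2,0],[0,-0.9,-0.4,-0.2],[0,-1.7,-0.6,-0.4],[0,-2.6,-0.75,-0.6],[0,-3.5,-0.75,-0.8],[0,-4.4,-0.75,-1.06],[0,-5.3,-0.75,-1.06],[0,-6.0,-0.75,-1.06]]]}}

```text
t: 39.9
tcp_pos: [0.4476, 0.0366, 0.1785]
tcp_rot: [1.0, 0.0, 0.0, -0.0]
contact_force: [0.5, -0.9, -0.5]
gripper_width: 0.0328
grip_force: 58.3
```

Request:
{"name": "carry_out", "arguments": {"rows": [[[0,-0.9,0,0],[0.05,-1.9,0,0],[0.1,-2.9,0,0],[0.15,-3.9,0,0],[0.2,-4.9,0,0],[0.22,-5.7,0,0],[0.22,-6.3,0,0],[0.22,-6.54,0,0]]]}}

```text
t: 40.7
tcp_pos: [0.4561, 0.2982, 0.1783]
tcp_rot: [1.0, 0.001, 0.0, -0.0]
contact_force: [0.1, -0.3, -0.4]
gripper_width: 0.0329
grip_force: 58.4
```

Request:
{"name": "carry_out", "arguments": {"rows": [[[0,0,0.2,0],[0,0,0.5,0],[0,0,0.8,0],[0,0,1.1,0],[0,0,1.2,0],[0,0,1.2,0],[0,0,1.2,0],[0,0,1.2,0]]]}}

```text
t: 41.5
tcp_pos: [0.4571, 0.2958, 0.1303]
tcp_rot: [1.0, -0.0, 0.0, -0.0]
contact_force: [0.9, 0.3, -1.7]
gripper_width: 0.0328
grip_force: 58.4
```

```bash
python3 - <<'E'
from h import *
tips('v'); spindles(); ringpts()
E
```

```text
tcp [0.4571 0.2958 0.1303] yaw -0.0 w 0.03276952162140142
pivot 416 0.054371425389449696 -0.0005552157392674776 0.015542988799887606
 shoulder 1 54 0.10258693860517444 0.026130311790782238 -0.024892576684454843
 shoulder -1 60 0.1034957484796991 -0.028934837355649952 -0.025340158607835228
spindle 149 [0.5984 0.1391 0.0572] [0.5978 0.1383 0.0573] [0.007 0.02  0.006]
spindle 359 [0.5953 0.2183 0.0577] [0.5948 0.2177 0.0575] [0.014 0.024 0.006]
spindle 546 [0.5918 0.2967 0.0578] [0.591  0.2965 0.0575] [0.02  0.025 0.006]
scene 120 X [0.1192 0.1383 0.1568] Y [-0.0306 -0.0053  0.0283] Z [-0.0406 -0.037  -0.033 ]
  slope -0.1352529467517746 z at .139 -0.03659986071698438
  front 42 [ 0.1575  0.0162 -0.0337] [ 0.1455 -0.0197 -0.0436]
side 98 X [0.1192 0.1355 0.1541] Y [-0.0298  0.0029  0.027 ] Z [-0.041  -0.0365 -0.0332]
  slope -0.14475268366377578 z at .139 -0.03693930382642058
  front 31 [ 0.1552  0.0163 -0.034 ] [ 0.1453 -0.0175 -0.0446]
```

Request:
{"name": "carry_out", "arguments": {"rows": [[[-0.01,0.01,0.2,0],[-0.01,0.01,0.4,0],[-0.01,0.01,0.6,0],[-0.01,0.01,0.75,0],[-0.01,0.01,0.9,0],[-0.01,0.01,1.05,0],[-0.01,0.01,1.15,0],[-0.01,0.01,1.22,0]]]}}

```text
t: 42.5
tcp_pos: [0.4564, 0.2953, 0.0807]
tcp_rot: [1.0, 0.0, -0.0, 0.0]
contact_force: [-0.8, -0.1, -1.9]
gripper_width: 0.0328
grip_force: 58.4
```

Request:
{"name": "carry_out", "arguments": {"rows": [[[0,0,0,0],[0,0,0,0],[0,0,0,0],[0,0,0,0],[0,0,0,0],[0,0,0,0],[0,0,0,0],[0,0,0,0]]]}}

```text
t: 43.3
tcp_pos: [0.4564, 0.2953, 0.0811]
tcp_rot: [1.0, -0.0, 0.0, -0.0]
contact_force: [-0.1, 0.1, -1.9]
gripper_width: 0.0329
grip_force: 58.4
```

```bash
python3 - <<'E'
from h import *
tips('w')
E
```

```text
tcp [0.4564 0.2953 0.0811] yaw -0.0 w 0.03292579837796934
pivot 398 0.05446640481702292 -0.000493732599031831 0.015483586198769859
 shoulder 1 96 0.11455858434658817 0.014856703487323932 -0.02524351122298003
 shoulder -1 118 0.11582038222879783 -0.014447674542888842 -0.025213576448300072
```

Ring is round the spindle without contact; release it the same way.

Request:
{"name": "carry_out", "arguments": {"rows": [[[0,0,0.01,0],[0.01,0,0.02,0],[0.02,0,0.02,0],[0.02,0,0.02,0],[0.02,0,0.02,0],[0.02,0,0.02,0],[0.02,0,0.02,0],[0.02,0,0.02,0]]], "hand": 0.06}}

```text
t: 44.15
tcp_pos: [0.4572, 0.2953, 0.0803]
tcp_rot: [1.0, 0.0, 0.0, -0.0]
contact_force: [-0.4, 0.1, -1.4]
gripper_width: 0.0401
grip_force: 20.0
```

Request:
{"name": "carry_out", "arguments": {"rows": [[[0,0,0.01,0],[0.01,0,0.02,0],[0.02,0,0.025,0],[0.02,0,0.025,0],[0.02,0,0.025,0],[0.02,0,0.025,0],[0.02,0,0.025,0],[0.02,0,0.025,0]]], "hand": -0.1}}

```text
t: 44.95
tcp_pos: [0.458, 0.2953, 0.0793]
tcp_rot: [1.0, -0.0, -0.0, 0.0]
contact_force: [-1.3, -0.3, -0.9]
gripper_width: 0.0469
grip_force: 17.1
```

Request:
{"name": "carry_out", "arguments": {"rows": [[[0,0,0.01,0],[0.01,0,0.02,0],[0.02,0,0.03,0],[0.02,0,0.03,0],[0.02,0,0.03,0],[0.02,0,0.03,0],[0.02,0,0.03,0],[0.02,0,0.03,0]]], "hand": -0.26}}

```text
t: 45.75
tcp_pos: [0.4588, 0.2953, 0.0781]
tcp_rot: [1.0, 0.0, -0.0, 0.0]
contact_force: [0.1, -1.1, -1.0]
gripper_width: 0.0537
grip_force: 14.2
```

Request:
{"name": "carry_out", "arguments": {"rows": [[[0,0,0.01,0],[0,0,0.02,0],[0,0,0.03,0],[0,0,0.03,0],[0,0,0.03,0],[0,0,0.03,0],[0,0,0.03,0],[0,0,0.03,0]]], "hand": -0.46}}

```text
t: 46.55
tcp_pos: [0.4588, 0.2953, 0.0769]
tcp_rot: [1.0, -0.0, 0.0, -0.0]
contact_force: [-0.3, 0.1, -1.3]
gripper_width: 0.0626
grip_force: 9.8
```

Request:
{"name": "carry_out", "arguments": {"rows": [[[-0.06,0,0,0],[-0.06,0,-0.1,0],[-0.06,0,-0.3,0],[-0.06,0,-0.6,0],[-0.06,0,-1.2,0],[-0.06,0,-1.9,0],[-0.06,0,-2.2,0],[-0.06,0,-2.2,0]]]}}

```text
t: 47.35
tcp_pos: [0.4573, 0.2958, 0.1668]
tcp_rot: [1.0, -0.0, 0.002, -0.001]
contact_force: [-0.3, -0.2, -1.8]
gripper_width: 0.0622
grip_force: 9.9
```

```bash
python3 - <<'E'
from h import *
tips('x')
_,Ws=cloud('scene'); _,Wi=cloud('side')
for c in [(.6077,.1374,0),(.5939,.296,0)]:
  for W in (Ws,Wi):
    q=W[(abs(W[...,0]-c[0]+.013)<.037)&(abs(W[...,1]-c[1])<.03)&(W[...,2]>.039)&(W[...,2]<.05)]-c; r=np.hypot(q[:,0],q[:,1]); m=r>.0145; print(m.sum(),np.round(np.percentile(q[m],[3,50,97],axis=0),4).tolist()); A=np.c_[q[m][:,:2],np.ones(m.sum())]; print(np.linalg.lstsq(A,q[m][:,2],rcond=None)[0])
E
```

```text
tcp [0.4573 0.2958 0.1668] yaw -0.0 w 0.06220823112095749
pivot 424 0.046549910525680145 -0.0002536018146841423 0.01916533664938934
 shoulder 1 255 0.10085736421028811 0.01538101979618913 -0.024391814690209408
 shoulder -1 273 0.1012901648925561 -0.015914847361421514 -0.024256773168581592
91 [[-0.0369, -0.0186, 0.0398], [-0.0144, 0.0111, 0.0434], [0.0173, 0.0211, 0.0467]]
[ 0.02246105 -0.01336292  0.04367745]
80 [[-0.0393, -0.0194, 0.0392], [-0.0186, 0.0116, 0.0437], [0.0112, 0.0224, 0.0466]]
[-0.02547343  0.01873064  0.04287288]
116 [[-0.0333, -0.0208, 0.0396], [-0.0081, 0.0109, 0.0447], [0.0185, 0.0225, 0.0489]]
[-0.09726663 -0.00456905  0.04370138]
112 [[-0.0368, -0.0207, 0.0397], [-0.0158, 0.0121, 0.0448], [0.0142, 0.0229, 0.0493]]
[-0.1090189   0.01271006  0.04279339]
```

Request:
{"name": "carry_out", "arguments": {"rows": [[[0,0.6,0,0],[0,1.5,0,-0.3],[0,2.5,0,-0.6],[0,3.5,0,-0.9],[0,4.5,0,-1.2],[0,5.5,0,-1.5],[-0.02,6.4,0,-1.8],[-0.03,7.1,0.2,-1.94]]]}}

```text
t: 48.3
tcp_pos: [0.4549, 0.0094, 0.1564]
tcp_rot: [0.996, 0.085, -0.0, 0.0]
contact_force: [-0.4, 0.3, -1.5]
gripper_width: 0.0623
grip_force: 9.9
```

Request:
{"name": "carry_out", "arguments": {"rows": [[[-0.1,0.6,0.2,0],[-0.1,0.6,0.4,0],[-0.1,0.6,0.7,0],[-0.1,0.6,1.05,0],[-0.1,0.6,1.05,0],[-0.1,0.6,1.05,0],[-0.1,0.6,1.05,0],[-0.1,0.6,1.05,0]]]}}

```text
t: 49.1
tcp_pos: [0.4556, -0.0129, 0.1153]
tcp_rot: [0.996, 0.085, 0.0, 0.0]
contact_force: [-0.2, -0.7, -1.4]
gripper_width: 0.0625
grip_force: 9.8
```

```bash
python3 - <<'E'
from h import *
tips('y'); pl('y')
W=np.load('y.npy'); q=W[(abs(W[...,2]-.05)<.004)&(W[...,0]>.38)&(W[...,0]<.55)&(abs(W[...,1])<.09)]; print('block',len(q),q.min(0),q.max(0),np.median(q[:,2]))
E
```

```text
tcp [ 0.4556 -0.0129  0.1153] yaw 9.71 w 0.06247884701891593
pivot 414 0.047339501231165405 -0.0005584931974763861 0.02062933241993048
 shoulder 1 259 0.10148363361855352 0.015168772908063724 -0.022948381531615613
 shoulder -1 274 0.10195461890990143 -0.016166734556248754 -0.02282490920084417
tcp [ 0.45555905 -0.01294163  0.11530068] yaw 9.71 w 0.06203514035322427 n 10084
0.03 1111 lat [-0.0208  0.0195] Z [0.0146 0.0157 0.0195]
0.04 1362 lat [-0.0155  0.014 ] Z [0.0147 0.0192 0.0212]
0.05 1153 lat [-0.0111  0.0101] Z [0.0129 0.0183 0.0204]
0.06 958 lat [-0.0114  0.0104] Z [0.0123 0.0134 0.0145]
0.07 1053 lat [-0.0116  0.0106] Z [0.0118 0.0131 0.0141]
0.08 1094 lat [-0.0118  0.0109] Z [0.0116 0.0127 0.0138]
0.09 1366 lat [-0.0183  0.0175] Z [-0.0233  0.0121  0.0133]
0.1 1557 lat [-0.0187  0.0179] Z [-0.0236  0.0116  0.013 ]
0.11 430 lat [-0.0174  0.012 ] Z [-0.001   0.0116  0.0126]
block 14866 [ 0.41036985 -0.06142819  0.04616939] [0.52001446 0.0589149  0.05267346] 0.04979059612134633
```

Request:
{"name": "carry_out", "arguments": {"rows": [[[0,0,0.4,0],[0,0,0.8,0],[0,0,1.2,0],[0,0,1.45,0],[0,0,1.6,0],[0,0,1.65,0],[0,0,1.69,0],[0,0,1.69,0]]]}}

```text
t: 50.0
tcp_pos: [0.4555, -0.0131, 0.0476]
tcp_rot: [0.996, 0.085, 0.0, 0.0]
contact_force: [-0.7, -0.4, -1.3]
gripper_width: 0.0623
grip_force: 9.9
```

Request:
{"name": "carry_out", "arguments": {"rows": [[[0,0,0,0],[0,0,0,0],[0,0,0,0],[0,0,0,0],[0,0,0,0],[0,0,0,0],[0,0,0,0],[0,0,0,0]]], "hand": -0.6}}

```text
t: 50.8
tcp_pos: [0.4553, -0.013, 0.0473]
tcp_rot: [0.996, 0.085, -0.0, -0.0]
contact_force: [0.1, -0.4, 0.2]
gripper_width: 0.0684
grip_force: 0.0
```

Request:
{"name": "carry_out", "arguments": {"rows": [[[0,0,0,0],[0,0,0,0],[0,0,0,0],[0,0,0,0],[0,0,0,0],[0,0,0,0],[0,0,0,0],[0,0,0,0]]], "hand": -1}}

```text
t: 51.6
tcp_pos: [0.4553, -0.013, 0.0473]
tcp_rot: [0.996, 0.085, -0.0, -0.0]
contact_force: [-0.3, 0.3, 0.2]
gripper_width: 0.0854
grip_force: 0.0
```

Request:
{"name": "carry_out", "arguments": {"rows": [[[0,0,-0.3,0],[0,0,-0.8,0],[0,0,-1.5,0],[0,0,-2.3,0],[0,0,-3.1,0],[0,0,-3.9,0],[0,0,-3.9,0],[0,0,-3.9,0]]]}}

```text
t: 52.4
tcp_pos: [0.4555, -0.0131, 0.2037]
tcp_rot: [0.996, 0.085, 0.001, 0.0]
contact_force: [0.0, 0.7, -0.4]
gripper_width: 0.085
grip_force: 0.0
```

```bash
python3 - <<'E'
from h import *
s,y=yaw(); print(s['tcp_pos'],y)
pic,W=cloud('wrist'); hsv=cv2.cvtColor(pic,cv2.COLOR_BGR2HSV)
b=(hsv[...,0]>95)&(hsv[...,0]<130)&(hsv[...,1]>120)&(W[...,2]>.045)&(W[...,2]<.09)
n,l=cv2.connectedComponents(b.astype(np.uint8))
for k in range(1,n):
    q=W[l==k]
    if len(q)>60:
        v,w=np.linalg.eigh(np.cov(q[:,:2].T)); d=w[:,1]*np.sign(w[0,1]); print(len(q),np.round(q.mean(0),4),'dir',np.degrees(np.arctan2(d[1],d[0])), 'z',np.percentile(q[:,2],[5,95]))
k=(pic.min(2)>120)&(W[...,2]>.062)&(W[...,2]<.078)&(abs(W[...,0]-.5)<.03)&(abs(W[...,1])<.03); print('pivot',k.sum(),W[k].mean(0))
for n in ['drawer_handle']:
    for r in robot.silhouettes('wrist',n)[:2]:
        q=W[r['mask']]; q=q[~np.isnan(q[:,0])]; print(n,r['confidence'],np.median(q,0))
E
```

```text
[ 0.4554679  -0.01306504  0.20369552] 9.701401062938002
393 [0.4507 0.0148 0.0649] dir 4.29830964646511 z [0.06360514 0.06597815]
404 [ 0.4597 -0.039   0.0648] dir 14.718422779593064 z [0.06341626 0.0660323 ]
pivot 89 [ 0.49981978 -0.00470242  0.06849586]
drawer_handle 0.61 [ 0.57540399 -0.21291019  0.01236879]
```

Request:
{"name": "carry_out", "arguments": {"rows": [[[-0.25,0.7,0,0.5],[-0.5,1.5,0,1.0],[-0.75,2.3,0,1.5],[-1.0,3.1,0,2.0],[-1.3,3.9,0.4,2.5],[-1.56,4.58,0.9,3.0],[-1.56,4.58,1.6,3.0],[-1.56,4.58,2.1,3.0]]], "hand": 1}}

```text
t: 53.3
tcp_pos: [0.4234, -0.2044, 0.1169]
tcp_rot: [0.999, -0.047, -0.001, -0.001]
contact_force: [0.1, -0.8, 0.8]
gripper_width: 0.0002
grip_force: 0.0
```

Request:
{"name": "carry_out", "arguments": {"rows": [[[0,0,0.5,0],[0,0,1.0,0],[0,0,1.6,0],[0,0,2.1,0],[0,0,2.3,0],[0,0,2.3,0],[0,0,2.3,0],[0,0,2.3,0]]]}}

```text
t: 54.1
tcp_pos: [0.425, -0.2043, 0.028]
tcp_rot: [0.999, -0.046, 0.0, 0.0]
contact_force: [1.4, -0.9, 0.2]
gripper_width: 0.0001
grip_force: 0.0
```

Request:
{"name": "carry_out", "arguments": {"rows": [[[0.2,0,0,0],[0.4,0,0,0],[0.6,0,0,0],[0.8,0,0,0],[1.0,0,0,0],[1.2,0,0,0],[1.4,0,0,0],[1.6,0,0,0]]]}}

```text
t: 54.9
tcp_pos: [0.489, -0.2101, 0.0273]
tcp_rot: [0.999, -0.046, -0.0, -0.0]
contact_force: [-2.2, -0.4, 1.0]
gripper_width: 0.0
grip_force: 0.9
```

Request:
{"name": "carry_out", "arguments": {"rows": [[[0.25,0,0,0],[0.5,0,0,0],[0.75,0,0,0],[1.0,0,0,0],[1.25,0,0,0],[1.5,0,0,0],[1.75,0,0,0],[1.9,0,0,0]]]}}

```text
t: 55.7
tcp_pos: [0.5652, -0.2172, 0.0273]
tcp_rot: [0.999, -0.046, 0.0, 0.0]
contact_force: [-2.1, -1.4, 1.2]
gripper_width: -0.0
grip_force: 0.8
```

Request:
{"name": "carry_out", "arguments": {"rows": [[[0.03,0,0,0],[0.06,0,0,0],[0.09,0,0,0],[0.12,0,0,0],[0.15,0,0,0],[0.18,0,0,0],[0.21,0,0,0],[0.21,0,0,0]]]}}

```text
t: 56.5
tcp_pos: [0.5726, -0.2178, 0.0273]
tcp_rot: [0.999, -0.046, 0.0, 0.0]
contact_force: [-0.3, 0.1, -0.0]
gripper_width: 0.0002
grip_force: 0.2
```

Request:
{"name": "carry_out", "arguments": {"rows": [[[0.03,0,0,0],[0.06,0,0,0],[0.09,0,0,0],[0.12,0,0,0],[0.15,0,0,0],[0.15,0,0,0],[0.15,0,0,0],[0.15,0,0,0]]]}}

```text
t: 57.3
tcp_pos: [0.5741, -0.2178, 0.027]
tcp_rot: [0.999, -0.046, -0.004, -0.001]
contact_force: [-28.3, -3.2, 17.9]
gripper_width: -0.0002
grip_force: 13.9
```

Shut against its stop. Back off, rise clear, and check.

Request:
{"name": "carry_out", "arguments": {"rows": [[[-0.4,0,0,0],[-1,0,0,0],[-1,0,-0.8,0],[-1,0,-1.8,0],[-1,0,-2.8,0],[-1,0,-3.8,0],[-1,0,-4.5,0],[-1,0,-4.5,0]]]}}

```text
t: 58.1
tcp_pos: [0.5406, -0.2157, 0.2115]
tcp_rot: [0.999, -0.046, 0.003, 0.002]
contact_force: [1.0, -0.9, -0.0]
gripper_width: -0.0003
grip_force: 0.0
```

```bash
python3 - <<'E'
from h import *
sp,Ws=cloud('scene'); si,Wi=cloud('side'); wp,Ww=cloud('wrist')
o=np.zeros((600,800,3),np.uint8)
o[:360,:400]=cv2.resize(sp[150:330,220:420],(400,360)); o[:400,400:]=cv2.resize(si[120:340,220:440],(400,400))
o[400:,:320]=cv2.resize(wp,(320,200))
T=(.59,.296,.044); u,v=map(int,proj('side',T)); o[400:,400:600]=cv2.resize(si[v-25:v+25,u-25:u+25],(200,200),interpolation=cv2.INTER_CUBIC)
u,v=map(int,proj('scene',T)); o[400:,600:]=cv2.resize(sp[v-25:v+25,u-25:u+25],(200,200),interpolation=cv2.INTER_CUBIC)
cv2.imwrite('pics/z.png',o)
for n,W in (('s',Ws),('i',Wi),('w',Ww)):
    q=W[np.all((W>[.575,-.245,.038])&(W<[.603,-.195,.052]),-1)]; print(n,len(q),q.mean(0) if len(q) else '')
    k=W[np.all((W>[.43,.0,.053])&(W<[.57,.02,.075]),-1)]; print(len(k))
for c in [(.6077,.1374,0),(.5939,.296,0)]:
  for W in (Ws,Wi):
    q=W[(abs(W[...,0]-c[0]+.013)<.037)&(abs(W[...,1]-c[1])<.03)&(W[...,2]>.039)&(W[...,2]<.05)]-c; r=np.hypot(q[:,0],q[:,1]); m=r>.0145; A=np.c_[q[m][:,:2],np.ones(m.sum())]; print(np.linalg.lstsq(A,q[m][:,2],rcond=None)[0])
E
```

```text
s 37 [ 0.59055217 -0.21930883  0.04568038]
203
i 31 [ 0.58588418 -0.22018644  0.04558755]
214
w 481 [ 0.58935335 -0.21998482  0.04451371]
1470
[ 0.01443015 -0.02595405  0.04393259]
[0.00887975 0.01505452 0.04344326]
[-0.11145809  0.02341307  0.04340023]
[-0.11056221  0.01859199  0.04299175]
```

View pics/z.png

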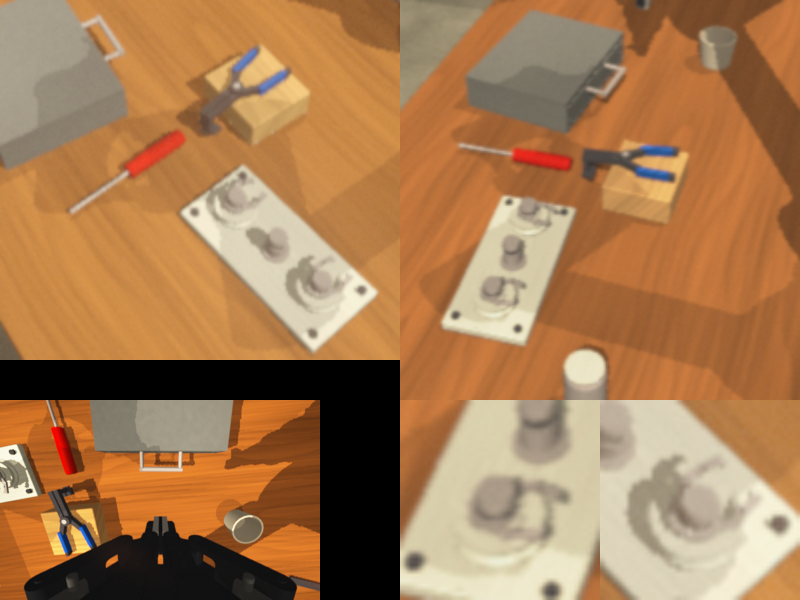

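The picture shows the drawer shut, the pliers on the block, rings in both pulley grooves, and the tin, screwdriver and pot where they were.

```bash
python3 -c "
from rig import robot
print(robot.hand_in())"
```

```text
the job is handed in; nothing more can be done
None
```

Handed in at about 58 s with no verdict returned: both pulleys (the end spindles) have a closed ring in the groove, one tilted about 0.11 rad against the 0.25 limit; the spare ring was left untouched in the drawer, the pliers are back on the block, the drawer is shut, and the tin, screwdriver and pot look unmoved.

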